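# Hang a folded-bail pail on a spring scale

## Task

Weigh the closed steel pail on the spring scale. First swing its folded wire bail up until it stands upright by itself, with the pail staying where it stands on the bench; then take the pail by the bail and hang the bail in the dips of both prongs of the scale. Let the scale take up the unknown weight slowly, without letting the pail drop or bob and without pushing the scale down, leave it hanging free and still, and leave the other things on the bench alone.

Things in the scene. Friction and masses are not known exactly. Their poses are not given: they have to be found in the camera images.
- pail: Closed round steel pail, 88 mm across the foot, 106 mm across the lid, flat lid at 83 mm with a small knob to 92 mm, loose on the bench. Wire bail hinged on ears at its +y and -y sides, hinge line 67 mm above the underside. Weight with bail 1.9 to 8.3 N, not known beforehand. Origin: centre of the underside, z up; the bail is folded to its -x side.
- bail (a joint): Swing of the bail about the pail's y axis, rad. 0 = folded on its stop, sticking out to the pail's -x and rising 10 degrees above level; 1.40 = upright; 1.48 = far stop. Slightly stiff hinge (0.008 N m): the 40 g bail stays put within about 15 degrees of upright and falls back to folded from much lower.
- bail_grip (a point): Middle of the bail's cross bar, 85 mm from the hinge line: black sleeve 14 mm thick, 44 mm long; bare 6 mm wire beyond it, straight to 48 mm from the middle, then the side arms at 60 mm. Folded it is 84 mm from the pail's axis, 82 mm above the bench; upright 152 mm above the pail's underside. Axes turn with the bail (the pail's when folded); y along the bar.
- scale: Spring scale stand, fixed: grey foot plate, 16 mm post to 326 mm height standing 140 mm to the +x side of the origin, white plate with tick marks beside it at +y. Origin: on the bench, straight below the seat point. z up; its two prongs point to its -x.
- scale_seat (a point): Where the middle of the bail's cross bar lies when it hangs in the dips of both prongs: 280 mm above the bench unloaded, sinking with the prongs. Axes of the scale; the bar must lie along y. Prongs: steel, 8 mm thick, at y = -36 and +36 mm, open between them; dips 44 mm long in x with sloping sides. Behind the dips (+x) the prongs' tops stand 8 mm above this point.
- prong_tips (a point): Half-way between the upturned front ends of the two prongs, at their top: 25 mm to -x of the seat point and 17 mm above it. The prongs must pass between the bail's bar and the pail's lid, so bring the bail in from -x, bar above these ends, then lower it. Sinks with the prongs; axes of the scale.
- carriage (a joint): How far the prongs have sunk on their spring, m: 0 = unloaded (top stop), 0.110 = bottom stop. Lightly damped spring: 0.5 N at the start plus 80 N/m; the pail sinks it 18 to 98 mm. It bears all the weight when the force on the hand is that of empty fingers; let go more than 4 mm above or below that point it bobs too fast: never move it faster than 70 mm/s.
- flask: Bystander: conical glass flask, 62 mm across, 104 mm high, loose. Origin: centre of the underside.
- dish: Bystander: round flat petri dish, 91 mm across, 16 mm high, loose. Origin: centre of the underside.
- timer: Bystander: small white bench timer, 62 x 72 x 20 mm, loose. Origin: centre of the underside.
There are look-alikes about, which are no part of the job. Several things look just like the pail: the one meant starts nearest to the robot's base.

How it is judged:
By the outcome, as a careful person would: the job done as asked, in the order asked, and still so for the second after the job is handed in, with the robot touching nothing.
It also fails if it takes over 72 s, if anything falls off the work surface, if the arm or the gripper's body presses on something with over 40 N, if the wrist force passes 120 N, or if a joint passes its speed limit or range.

## Robot

A 6-joint arm with a two-finger parallel gripper is mounted at the origin on a cart in front of the work surface, level with it; the furniture and walls round the work are solid. World frame = base frame: x ahead of the robot, y to its left, z up, the work surface at z = 0. Lengths are in mm, angles in rad, forces in N, time in s.
With the tool pointing down it reaches from about 350 to 975 mm from the base axis. Payload 7.1 kg.
Tool frame: the origin (TCP) lies midway between the tips of the shut fingers; the grasp point (between the pads) lies 19 mm behind it; x points along the fingers, z is the direction in which the jaws open and shut, and the axes are right-handed (so a half turn about x gives the same grasp; the last joint's range is limited). The gripper opens to 88 mm and grips with 3 to 60 N. Pads are 20 mm wide; open, the fingers measure 115 mm over their backs; the gripper's body (75 mm by 178 mm) begins 61 mm behind the grasp point.
Start: joints at [-1.121, 0.423, 1.63, -0, 1.089, -0.019], TCP at [282.399, -557.544, 222.675] pointing down, gripper open.
Joint ranges: [-3, 3], [-0.9, 2.11], [0.09, 2.58], [-1.31, 4.45], [0.11, 2.69], [-2.54, 2.54]. Speed limits (rad/s): [2.39, 2.39, 3.01, 3.14, 3.14, 3.14].

## Interface

Orientations are given as a 3x3 rotation matrix whose columns are the frame's x, y, z axes.
In Python, from rig import arm gives the robot as it stands. The module is installed in compiled form; this text tells all that it offers.
- The arm moves only by the shell command python3 -m pendant 'ROWS' [FORCE]. ROWS is JSON, a list of rows, each an object of numbers: "tx", "ty", "tz": the shift along the tool's x, y, z in m; "wx", "wy", "wz": the turn, a rotation vector about the tool's x, y, z in degrees; "fingers": the gripper command: -1 is shut, 1 is fully open, values between are in proportion. In form: [{"tx": .., "ty": .., "tz": .., "wx": .., "wy": .., "wz": .., "fingers": ..}, ...]. A call has 1 to 12 rows; each row shifts and turns the pose as measured when the row begins, along the tool's axes as they then stand; what a row does not reach is not made up. A row lasts 1/12 s, in which the tool goes at most 41.7 mm and 7.16 degrees, less where a joint would pass 70% of its speed; a pose out of reach is approached as far as the arm can. A call with a gripper value outside its range is refused whole. The fingers move at their own pace and stop on an object; FORCE is the grip in N (left out, the last holds). Time passes only in rows, so rows that do not move let the fingers close. It gives the time, the measured TCP pose, the force and the opening at its end, in the units of the state.
- arm.get_state(): the state, without advancing time (a new reading comes with each control period).
- arm.grab_frame(name): name is "scene" or "top" or "wrist"; returns (picture, depth): 480x640x3 uint8, red, green, blue; 480x640 float32, mm along the optical axis (not along the pixel's ray), 0 where there is no reading.
- arm.calibration(name): a dict with "fx", "fy", "cx", "cy" (pixels), "eye" and "attitude" of the camera in the world. Camera axes: x right, y down, z forward; pixel columns grow to the right and rows downward; lengths in mm; the calibration is good to about 2 mm. The wrist camera is an equidistant fisheye: a pixel r from the principal point sees the ray r / f radians off the axis. A picture is of the moment at which its call begins: read the wrist's pose just before it. calibration takes no time and is no camera call; for the wrist camera it gives the pose at the moment of the call.
- arm.job_done(): hands the job in, once; it reports no verdict.
The state is a dict: "time": time; "q": joint angles; "joint_velocities": joint speeds; "joint_torque": joint torques, N m; "tool_pos": TCP position; "tool_rot": TCP orientation; "ft_force": force on the tool from outside, world axes, zero at the start; "ft_torque": the same for the moment, N m; "finger_gap": opening from 0.0 (shut) to 1.0 (fully open).
Only numpy, scipy, OpenCV 4.12 (cv2) and the standard library are available. Lean on these libraries where they do the work, as an engineer would, in place of code of your own. Each camera call takes 0.05 s, during which the arm holds its last target.

## Working session

There is one attempt and no reset: what is moved stays moved. The work goes in short steps, Python scripts to look and compute and a shell command to move; the robot and the scene stay as the last step left them, time stands still between calls to the robot, and variables do not carry over. Pictures are saved under pics/ and viewed, and the job is handed in when it is done.

```bash
mkdir -p pics; python3 - <<'E'
from rig import arm
import cv2,numpy as np
s=arm.get_state(); print({k:np.round(v,3).tolist() for k,v in s.items()})
for n in ("scene","top"):
    c=arm.calibration(n); print(n,{k:np.round(v,4).tolist() for k,v in c.items()})
    p,d=arm.grab_frame(n); cv2.imwrite(f"pics/{n}0.png",p[:,:,::-1]); np.savez(f"pics/{n}0.npz",p=p,d=d,**{k:np.array(v) for k,v in c.items()})
E
```

```text
{'time': 0.0, 'q': [-1.121, 0.424, 1.631, 0.0, 1.089, -0.019], 'joint_velocities': [-0.0, 0.001, -0.001, 0.0, -0.001, 0.002], 'joint_torque': [-0.004, -54.464, -27.367, 0.064, 0.023, -0.0], 'tool_pos': [282.181, -557.036, 221.893], 'tool_rot': [[-0.001, 0.892, 0.452], [0.001, 0.452, -0.892], [-1.0, 0.0, -0.002]], 'ft_force': [-0.788, 0.584, -0.919], 'ft_torque': [-0.024, 0.028, 0.024], 'finger_gap': 0.999}
scene {'fx': 619.9224, 'fy': 619.9224, 'cx': 324.8864, 'cy': 229.0027, 'eye': [-878.7765, -789.2871, 1144.0413], 'attitude': [[0.4575, -0.4446, 0.7701], [-0.8892, -0.2323, 0.3941], [0.0037, -0.8651, -0.5016]]}
top {'fx': 496.381, 'fy': 496.381, 'cx': 314.6273, 'cy': 243.095, 'eye': [432.8687, -51.1006, 1757.6998], 'attitude': [[0.0035, -0.9941, 0.1081], [-1.0, -0.0039, -0.0039], [0.0043, -0.1081, -0.9941]]}
```

View pics/scene0.png

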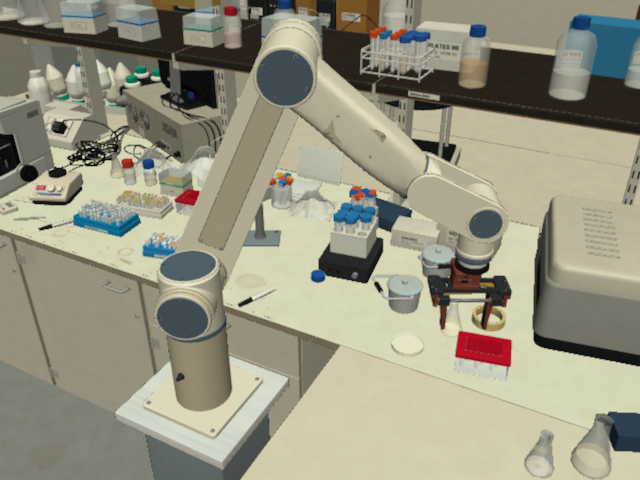

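View pics/top0.png

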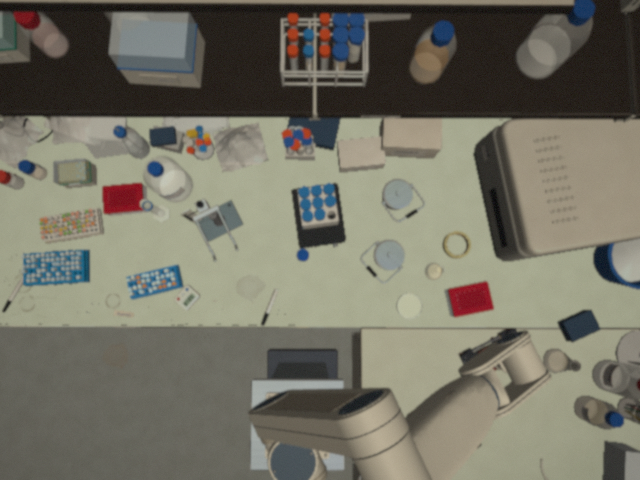

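```bash
python3 - <<'E'
import cv2
t=cv2.imread("pics/top0.png"); s=cv2.imread("pics/scene0.png")
cv2.imwrite("pics/c1.png",cv2.resize(t[160:320,330:500],None,fx=4.5,fy=3.7*1.0,interpolation=2)[:600])
cv2.imwrite("pics/c2.png",cv2.resize(t[170:290,130:290],None,fx=5,fy=5,interpolation=2))
cv2.imwrite("pics/c3.png",cv2.resize(s[220:390,350:540],None,fx=3.5,fy=3.5,interpolation=2))
E
```

```text
(no output)
```

View pics/c1.png

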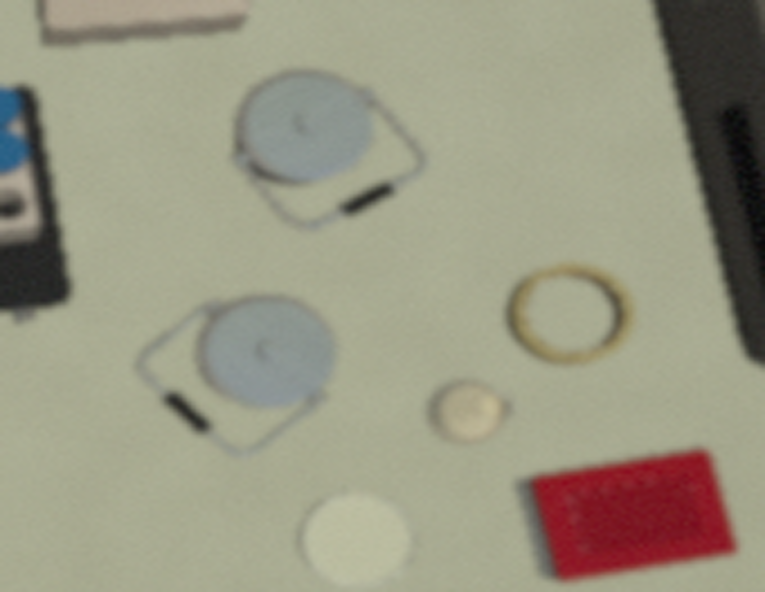

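View pics/c2.png

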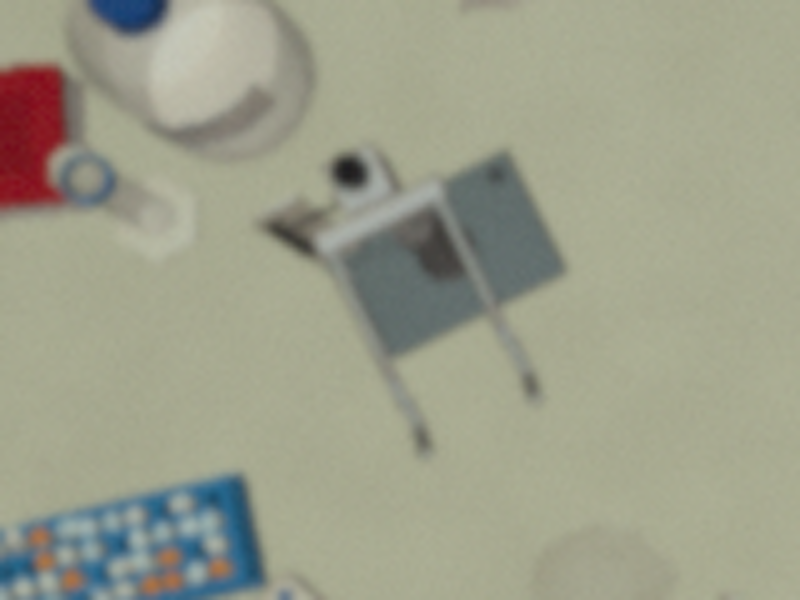

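View pics/c3.png

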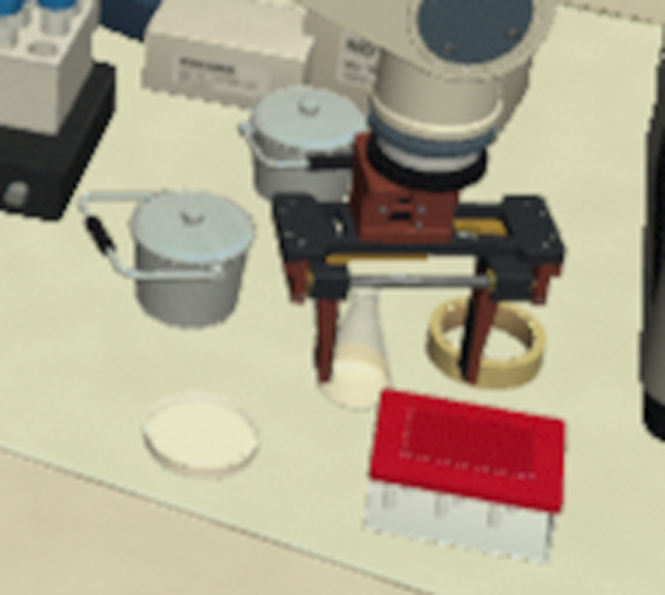

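```bash
cat > h.py <<'E'
import numpy as np,cv2
def load(n):
    return dict(np.load(f"pics/{n}.npz"))
def ray(c,u,v):
    d=np.array([(u-c['cx'])/c['fx'],(v-c['cy'])/c['fy'],1.0]); return c['attitude']@d
def plane(c,u,v,z):
    r=ray(c,u,v); return c['eye']+r*(z-c['eye'][2])/r[2]
def dp(c,u,v):
    return c['eye']+ray(c,u,v)*c['d'][int(round(v)),int(round(u))]
def proj(c,P):
    q=c['attitude'].T@(np.asarray(P,float)-c['eye']); return c['cx']+c['fx']*q[0]/q[2],c['cy']+c['fy']*q[1]/q[2]
def tri(c1,p1,c2,p2):
    a,b=ray(c1,*p1),ray(c2,*p2); A=np.stack([a,-b],1); s=np.linalg.lstsq(A,c2['eye']-c1['eye'],rcond=None)[0]
    P=c1['eye']+a*s[0];Q=c2['eye']+b*s[1]; return (P+Q)/2,np.linalg.norm(P-Q)
E
python3 - <<'E'
from h import *
t=load("top0"); s=load("scene0")
# lid by depth: points with height 78..88
vv,uu=np.mgrid[0:480,0:640]
def cloud(c):
    r=np.stack([(uu-c['cx'])/c['fx'],(vv-c['cy'])/c['fy'],np.ones_like(uu,float)],-1)*c['d'][...,None]
    return r@c['attitude'].T+c['eye']
W=cloud(t); Ws=cloud(s)
for nm,(u0,u1,v0,v1) in dict(A=(350,412,230,285),B=(375,430,170,222)).items():
    Z=W[v0:v1,u0:u1,2]; m=((Z>76)&(Z<95)).astype(np.uint8)
    n,l,st,ce=cv2.connectedComponentsWithStats(m); k=1+st[1:,4].argmax()
    P=W[v0:v1,u0:u1][l==k]; print(nm,st[k],ce[k]+[u0,v0],P.mean(0),np.hypot(*P.mean(0)[:2]))
    cs,_=cv2.findContours((l==k).astype(np.uint8),0,1); (x,y),r=cv2.minEnclosingCircle(cs[0]); print(x+u0,y+v0,r, plane(t,x+u0,y+v0,83))
# black sleeve
for nm,c,(u0,u1,v0,v1) in (("t",t,(355,385,255,285)),("s",s,(365,400,275,310))):
    g=c['p'][v0:v1,u0:u1].max(-1); m=(g<70).astype(np.uint8); n,l,st,ce=cv2.connectedComponentsWithStats(m)
    for k in range(1,n): print(nm,st[k],ce[k]+[u0,v0])
# flask, dish, etc
for n_,p in dict(dish=(409,306),flask=(434,271),pailA=(388,255),timer=(187,297),platefoot=(230,225)).items():
    print(n_,dp(t,*p),plane(t,*p,0))
E
```

```text
A [ 24  10  31  31 669] [388.83258595 254.91928251] [ 575.81999404 -309.36929686   81.9003357 ] 653.6650727791848
387.9950485229492 253.74422454833984 16.78723907470703 [ 579.66503726 -306.41261813   83.        ]
B [  7   9  32  30 621] [397.28985507 193.64251208] [ 787.15501385 -341.11983504   81.93908932] 857.8902946746047
398.0 194.5 16.347881317138672 [ 783.90435549 -343.32875536   83.        ]
t [13 12  7  9 19] [371.26315789 271.15789474]
s [ 0  0  6  8 32] [366.6875 277.8125]
s [10  7  7 10 33] [377.6969697  286.39393939]
dish [ 403.05486589 -387.92682374   14.21050362] [ 402.81186524 -390.67216356    0.        ]
flask [ 522.29447545 -463.44851536   73.50627862] [ 526.19744675 -481.44535603    0.        ]
pailA [ 574.79717416 -305.30293891   90.04022794] [ 582.46017451 -319.02782553    0.        ]
timer [431.56346711 383.91153473  24.6143344 ] [431.54492997 390.08984153   0.        ]
platefoot [685.86025848 242.30116116  13.64069108] [687.8389645  244.59592428   0.        ]
```

```bash
python3 - <<'E'
from h import *
t=load("top0"); s=load("scene0")
P,e=tri(t,(371.3,271.2),s,(377.7,286.4)); print("sleeve",P,e, plane(t,371.3,271.2,82))
c=np.array([575.8,-309.4]); d=c-P[:2]; print(np.linalg.norm(d),np.degrees(np.arctan2(d[1],d[0])))
vv,uu=np.mgrid[0:480,0:640]
r=np.stack([(uu-t['cx'])/t['fx'],(vv-t['cy'])/t['fy'],np.ones_like(uu,float)],-1)*t['d'][...,None]
W=r@t['attitude'].T+t['eye']
m=(W[...,2]>240)&(W[...,2]<345)&(uu>180)&(uu<260)&(vv>195)&(vv<265)
np.set_printoptions(suppress=True,precision=0,linewidth=250)
print(m.sum())
img=np.where(m,W[...,2],0)[195:265,190:245].astype(int)
for i in range(0,70,1): print(195+i,' '.join(f"{x:3d}" if x else '  .' for x in img[i]))
E
```

```text
sleeve [ 520.10004768 -248.81180281   85.12380144] 0.5201970250450086 [ 520.37949965 -249.41655551   82.        ]
82.30075532724373 -47.40704673462011
603
195   .   .   .   .   .   .   .   .   .   .   .   .   .   .   .   .   .   .   .   .   .   .   .   .   .   .   .   .   .   .   .   .   .   .   .   .   .   .   .   .   .   .   .   .   .   .   .   .   .   .   .   .   .   .   .
196   .   .   .   .   .   .   .   .   .   .   .   .   .   .   .   .   .   .   .   .   .   .   .   .   .   .   .   .   .   .   .   .   .   .   .   .   .   .   .   .   .   .   .   .   .   .   .   .   .   .   .   .   .   .   .
197   .   .   .   .   .   .   .   .   .   .   .   .   .   .   .   .   .   .   .   .   .   .   .   .   .   .   .   .   .   .   .   .   .   .   .   .   .   .   .   .   .   .   .   .   .   .   .   .   .   .   .   .   .   .   .
198   .   .   .   .   .   .   .   .   .   .   .   .   .   .   .   .   .   .   .   .   .   .   .   .   .   .   .   .   .   .   .   .   .   .   .   .   .   .   .   .   .   .   .   .   .   .   .   .   .   .   .   .   .   .   .
199   .   .   .   .   .   .   .   .   .   .   .  
[... 14034 characters left out ...]
   .   .   .   .   .   .   .
262   .   .   .   .   .   .   .   .   .   .   .   .   .   .   .   .   .   .   .   .   .   .   .   .   .   .   .   .   .   .   .   .   .   .   .   .   .   .   .   .   .   .   .   .   .   .   .   .   .   .   .   .   .   .   .
263   .   .   .   .   .   .   .   .   .   .   .   .   .   .   .   .   .   .   .   .   .   .   .   .   .   .   .   .   .   .   .   .   .   .   .   .   .   .   .   .   .   .   .   .   .   .   .   .   .   .   .   .   .   .   .
264   .   .   .   .   .   .   .   .   .   .   .   .   .   .   .   .   .   .   .   .   .   .   .   .   .   .   .   .   .   .   .   .   .   .   .   .   .   .   .   .   .   .   .   .   .   .   .   .   .   .   .   .   .   .   .
```

```bash
python3 - <<'E'
from h import *
t=load("top0")
vv,uu=np.mgrid[0:480,0:640]
r=np.stack([(uu-t['cx'])/t['fx'],(vv-t['cy'])/t['fy'],np.ones_like(uu,float)],-1)*t['d'][...,None]
W=r@t['attitude'].T+t['eye']; Z=W[...,2]
for nm,pred,tip in (("L",(vv>222)&(vv<259)&(uu<217),(214.6,260.6)),("R",(vv>213)&(vv<249)&(uu>=217)&(uu<240),(236.3,249.6))):
    m=pred&(Z>265)&(Z<300)&(uu>190)
    # cast at z=283
    P=np.array([plane(t,u,v,284)[:2] for v,u in zip(*np.nonzero(m))])
    vx,vy,x0,y0=cv2.fitLine(P.astype(np.float32),2,0,.01,.01).ravel(); print(nm,m.sum(),x0,y0,np.degrees(np.arctan2(vy,vx)), "tip",plane(t,*tip,297))
E
cat >> h.py <<'E'
def st():
    from rig import arm
    s=arm.get_state(); return s
def need(pos,R):
    """shift in tool frame (m) & rotvec deg to target"""
    from scipy.spatial.transform import Rotation as Ro
    s=st(); T=np.array(s['tool_rot']); d=T.T@(np.array(pos)-s['tool_pos'])/1000
    w=Ro.from_matrix(T.T@np.array(R)).as_rotvec(degrees=True); print("t",np.round(s['time'],2),"shift",np.round(d,4),"rot",np.round(w,2))
E
python3 -m pendant '[{"tx":-0.001,"ty":0.034,"tz":-0.021},{"ty":0.034,"tz":-0.021},{"ty":0.034,"tz":-0.021},{"ty":0.034,"tz":-0.021},{"ty":0.034,"tz":-0.021},{"ty":0.034,"tz":-0.021},{"ty":0.034,"tz":-0.021},{"ty":0.034,"tz":-0.021},{"ty":0.034,"tz":-0.021},{"ty":0.034,"tz":-0.021}]'
python3 -c "
from rig import arm;import numpy as np
s=arm.get_state();print(np.round(s['q'],4),np.round(s['tool_rot'],3))"
```

```text
L 108 599.68396 269.0811 27.631105 tip [538.65593174 237.64868859 297.        ]
R 104 628.23315 203.06082 27.589529 tip [571.45594542 174.42879244 297.        ]
[-1.121   0.4237  1.6306 -0.      1.0886 -0.019 ] [[-0.001  0.892  0.452]
 [ 0.001  0.452 -0.892]
 [-1.     0.    -0.001]]$[0]: bad value
```

```bash

python3 -m pendant '[{"tx":0,"ty":0.034,"tz":-0.021,"wx":0,"wy":0,"wz":0,"fingers":1},{"tx":0,"ty":0.034,"tz":-0.021,"wx":0,"wy":0,"wz":0,"fingers":1},{"tx":0,"ty":0.034,"tz":-0.021,"wx":0,"wy":0,"wz":0,"fingers":1},{"tx":0,"ty":0.034,"tz":-0.021,"wx":0,"wy":0,"wz":0,"fingers":1}]'
python3 -c "
from rig import arm;import numpy as np
s=arm.get_state();print(np.round(s['q'],4),np.round(s['tool_rot'],3))"
```

```text
time: 0.43
tool_pos: [363.9, -422.6, 220.0]
tool_rot: [[-0.002, 0.897, 0.442], [0.0, 0.442, -0.897], [-1.0, -0.002, -0.001]]
ft_force: [0.6, -0.5, -0.2]
finger_gap: 1.001
[-8.8040e-01  3.2890e-01  1.7817e+00 -1.7000e-03  1.0323e+00  2.3310e-01] [[-0.002  0.897  0.442]
 [ 0.     0.442 -0.897]
 [-1.    -0.002 -0.001]]
```

```bash

python3 -m pendant '[{"tx":-0.001,"ty":0.034,"tz":-0.021,"wx":0,"wy":0,"wz":0,"fingers":1},{"tx":-0.001,"ty":0.034,"tz":-0.021,"wx":0,"wy":0,"wz":0,"fingers":1},{"tx":0,"ty":0.034,"tz":-0.021,"wx":0,"wy":0,"wz":0,"fingers":1},{"tx":0,"ty":0.034,"tz":-0.021,"wx":0,"wy":0,"wz":0,"fingers":1},{"tx":0,"ty":0.034,"tz":-0.021,"wx":-5,"wy":0,"wz":0,"fingers":1},{"tx":0,"ty":0,"tz":0,"wx":-5,"wy":-5,"wz":0,"fingers":1},{"tx":0,"ty":0,"tz":0,"wx":-3,"wy":-7,"wz":0,"fingers":1},{"tx":0,"ty":0,"tz":0,"wx":0,"wy":-7,"wz":0,"fingers":1},{"tx":0,"ty":0,"tz":0,"wx":0,"wy":-7,"wz":0,"fingers":1},{"tx":0,"ty":0,"tz":0,"wx":0,"wy":0,"wz":0,"fingers":1}]'
python3 - <<'E'
from rig import arm;import numpy as np,cv2
s=arm.get_state();print(np.round(s['q'],4),np.round(s['tool_rot'],3))
c=arm.calibration("wrist"); print({k:np.round(v,4).tolist() for k,v in c.items()})
p,d=arm.grab_frame("wrist"); cv2.imwrite("pics/w1.png",p[:,:,::-1]); np.savez("pics/w1.npz",p=p,d=d,**{k:np.array(v) for k,v in c.items()})
E
```

```text
time: 1.27
tool_pos: [477.0, -236.7, 220.0]
tool_rot: [[0.267, 0.766, 0.585], [-0.333, 0.643, -0.689], [-0.904, -0.011, 0.427]]
ft_force: [-0.7, -0.0, -1.0]
finger_gap: 0.999
[-0.3552  0.1624  2.0973 -0.441   0.5399  0.8559] [[ 0.267  0.766  0.585]
 [-0.333  0.643 -0.689]
 [-0.904 -0.011  0.427]]
{'fx': 371.6483, 'fy': 371.6483, 'cx': 315.9403, 'cy': 240.3397, 'eye': [497.4483, -128.7586, 364.6407], 'attitude': [[0.5843, -0.8111, 0.0274], [-0.6898, -0.5142, -0.5097], [0.4275, 0.2789, -0.8599]]}
```

View pics/w1.png

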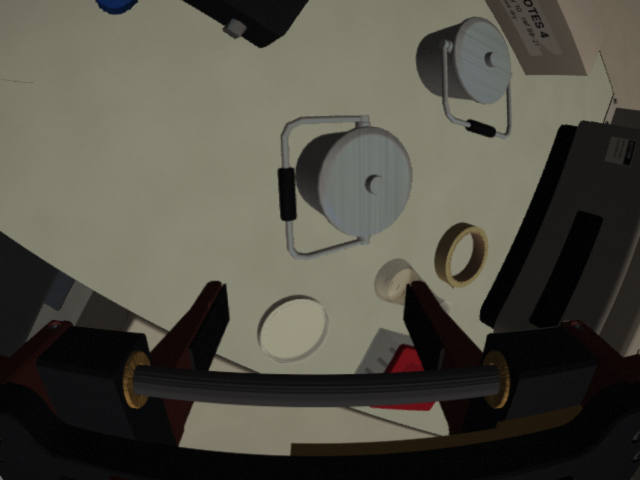

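```bash
cat > kin.py <<'E'
import numpy as np
from scipy.optimize import least_squares
D=[([-1.121,.4237,1.6306,0,1.0886,-.019],[282.2,-557.0,221.9],[-0.001,.001,-1]),
([-.8804,.3289,1.7817,-.0017,1.0323,.2331],[363.9,-422.6,220],[-.002,0,-1]),
([-.3552,.1624,2.0973,-.441,.5399,.8559],[477,-236.7,220],[.267,-.333,-.904])]
def f(p):
    d1,a2,d4,L,lat=p; e=[]
    for q,P,x in D:
        A=q[1]+q[2]; r=a2*np.sin(q[1])+d4*np.sin(A); z=d1+a2*np.cos(q[1])+d4*np.cos(A)
        c,s=np.cos(q[0]),np.sin(q[0]); W=np.array([r*c-lat*s,r*s+lat*c,z])
        e+=list(W+L*np.array(x)-P)
    return e
if __name__=="__main__":
    o=least_squares(f,[350,450,450,200,0]); print(np.round(o.x,1),np.round(o.fun,1))
E
python3 kin.py
```

```text
[153.3 608.  422.  291.5  10.6] [-1.8  0.4 -2.  -0.7 -1.1  0.4  2.1  2.1  1.6]
```

```bash
cat >> kin.py <<'E'
d1,a2,d4,L,lat=153.3,608,422,291.5,10.6
def feas(P,x):
    W=np.array(P)-L*np.array(x); R=np.hypot(W[0],W[1]); r=np.sqrt(R*R-lat*lat); q0=np.arctan2(W[1],W[0])-np.arcsin(lat/R)
    z=W[2]-d1; D2=r*r+z*z; c=(D2-a2*a2-d4*d4)/(2*a2*d4)
    if abs(c)>1: return None
    q2=np.arccos(c); q1=np.arctan2(r,z)-np.arctan2(d4*np.sin(q2),a2+d4*np.cos(q2)); A=q1+q2
    fd=np.array([np.sin(A)*np.cos(q0),np.sin(A)*np.sin(q0),np.cos(A)]); return np.round([q0,q1,q2,A,np.arccos(fd@x)],2),np.round(W)
E
python3 - <<'E'
from kin import *
h=np.radians(-47.4); X=np.array([np.cos(h),np.sin(h),0]); C=np.array([576,-309,67.])
for al in (10,30,50,70,90):
  a=np.radians(al); B=C+85*(-np.cos(a)*X+np.sin(a)*np.array([0,0,1]))
  for th in (0,15,30,45,60):
    t=np.radians(th); x=np.sin(t)*X-np.cos(t)*np.array([0,0,1]); print(al,th,feas(B+19*x,x))
E
```

```text
10 0 (array([-0.46,  0.53,  1.92,  2.45,  0.69]), array([ 519., -247.,  354.]))
10 15 (array([-0.41,  0.47,  2.08,  2.55,  0.36]), array([ 472., -195.,  345.]))
10 30 (array([-0.36,  0.46,  2.24,  2.7 ,  0.23]), array([ 427., -147.,  318.]))
10 45 (array([-0.29,  0.51,  2.38,  2.89,  0.58]), array([ 389., -106.,  274.]))
10 60 (array([-0.23,  0.64,  2.49,  3.14,  1.04]), array([360., -74., 218.]))
30 0 (array([-0.47,  0.5 ,  1.88,  2.38,  0.76]), array([ 526., -255.,  382.]))
30 15 (array([-0.42,  0.44,  2.03,  2.47,  0.44]), array([ 478., -203.,  373.]))
30 30 (array([-0.37,  0.42,  2.19,  2.61,  0.23]), array([ 434., -155.,  345.]))
30 45 (array([-0.3 ,  0.46,  2.34,  2.79,  0.51]), array([ 396., -113.,  302.]))
30 60 (array([-0.25,  0.57,  2.46,  3.03,  0.96]), array([366., -81., 246.]))
50 0 (array([-0.48,  0.5 ,  1.81,  2.31,  0.83]), array([ 539., -269.,  405.]))
50 15 (array([-0.44,  0.43,  1.97,  2.4 ,  0.51]), array([ 491., -217.,  395.]))
50 30 (array([-0.38,  0.4 ,  2.13,  2.53,  0.25]), array([ 447., -168.,  368.]))
50 45 (array([-0.33,  0.42,  2.28,  2.71,  0.45]), array
[... 210 characters left out ...]
  1.9 ,  2.34,  0.56]), array([ 509., -236.,  410.]))
70 30 (array([-0.4 ,  0.4 ,  2.07,  2.47,  0.28]), array([ 464., -187.,  383.]))
70 45 (array([-0.35,  0.42,  2.22,  2.64,  0.4 ]), array([ 426., -146.,  340.]))
70 60 (array([-0.31,  0.5 ,  2.35,  2.85,  0.8 ]), array([ 397., -114.,  283.]))
90 0 (array([-0.51,  0.54,  1.66,  2.2 ,  0.94]), array([ 576., -309.,  424.]))
90 15 (array([-0.47,  0.47,  1.84,  2.3 ,  0.6 ]), array([ 528., -257.,  415.]))
90 30 (array([-0.43,  0.43,  2.  ,  2.43,  0.3 ]), array([ 484., -209.,  388.]))
90 45 (array([-0.38,  0.43,  2.16,  2.59,  0.36]), array([ 446., -167.,  345.]))
90 60 (array([-0.34,  0.51,  2.29,  2.8 ,  0.75]), array([ 416., -135.,  288.]))
```

```bash
cat >> h.py <<'E'
def wray(c,u,v):
    x,y=(u-c['cx'])/c['fx'],(v-c['cy'])/c['fy']; th=np.hypot(x,y); k=np.sin(th)/th if th>1e-9 else 1
    return c['attitude']@np.array([x*k,y*k,np.cos(th)])
def wplane(c,u,v,z):
    r=wray(c,u,v); return c['eye']+r*(z-c['eye'][2])/r[2]
def wproj(c,P):
    q=c['attitude'].T@(np.asarray(P,float)-c['eye']); rr=np.hypot(q[0],q[1]); th=np.arctan2(rr,q[2]); return c['cx']+c['fx']*th*q[0]/rr,c['cy']+c['fy']*th*q[1]/rr
def wcloud(c):
    vv,uu=np.mgrid[0:480,0:640]; x,y=(uu-c['cx'])/c['fx'],(vv-c['cy'])/c['fy']; th=np.hypot(x,y); k=np.tan(th)/np.maximum(th,1e-9)
    return (np.stack([x*k,y*k,np.ones_like(x)],-1)*c['d'][...,None])@c['attitude'].T+c['eye']
E
python3 - <<'E'
from h import *
c=load("w1"); W=wcloud(c); np.set_printoptions(precision=1,suppress=True)
g=c['p'].max(-1); m=np.zeros((480,640),np.uint8); m[150:235,265:310]=g[150:235,265:310]<60
n,l,s,ce=cv2.connectedComponentsWithStats(m); k=1+s[1:,4].argmax(); print(s[k],ce[k]); print("sleeve",wplane(c,*ce[k],82),np.median(W[l==k],0))
ys,xs=np.nonzero(l==k); 
P=np.array([wplane(c,u,v,82)[:2] for u,v in zip(xs,ys)]); vx,vy,_,_=cv2.fitLine(P.astype(np.float32),2,0,.01,.01).ravel(); print("bar heading",np.degrees(np.arctan2(vy,vx)), "len",np.ptp(P@[vx,vy]),"w",np.ptp(P@[-vy,vx]))
Z=W[...,2]; m=((Z>78)&(Z<87)); m[:, :315]=0; m[:110]=0; m[245:]=0; m[:,420:]=0
P=W[m]; print(m.sum(),P.mean(0)); A=np.c_[P[:,:2]];
cs,_=cv2.findContours(m.astype(np.uint8),0,1); q=max(cs,key=cv2.contourArea)[:,0]; Q=np.array([wplane(c,u,v,83)[:2] for u,v in q])
M=np.c_[2*Q,np.ones(len(Q))]; sol=np.linalg.lstsq(M,(Q**2).sum(1),rcond=None)[0]; print("lid",sol[:2],np.sqrt(sol[2]+sol[0]**2+sol[1]**2))
E
```

```text
[ 278  150   32   72 1428] [293.6 185.6]
sleeve [ 531.7 -248.1   82. ] [ 533.9 -256.1   83.8]
bar heading 21.536955 len 62.37391360366581 w 35.45890095274456
6854 [ 578.1 -304.7   80.4]
lid [ 578.5 -306.2] 47.8497404701297
```

```bash
python3 - <<'E'
from h import *
c=load("w1"); W=wcloud(c); np.set_printoptions(precision=1,suppress=True)
Z=W[...,2]; g=c['p'].max(-1); m=((g<60)&(Z>70)&(Z<100)).astype(np.uint8); m[:150]=0;m[235:]=0;m[:,:265]=0;m[:,300:]=0
n,l,s,ce=cv2.connectedComponentsWithStats(m); k=1+s[1:,4].argmax(); print(s[k],ce[k]); print("sleeve",wplane(c,*ce[k],84))
ys,xs=np.nonzero(l==k)
P=np.array([wplane(c,u,v,84)[:2] for u,v in zip(xs,ys)]); vx,vy,_,_=cv2.fitLine(P.astype(np.float32),2,0,.01,.01).ravel(); print("bar heading",np.degrees(np.arctan2(vy,vx)), "len",np.ptp(P@[vx,vy]),"w",np.ptp(P@[-vy,vx]))
m=((Z>74)&(Z<100)); m[:, :312]=0; m[:110]=0; m[245:]=0; m[:,420:]=0
m=cv2.morphologyEx(m.astype(np.uint8),cv2.MORPH_OPEN,np.ones((9,9)))
cs,_=cv2.findContours(m,0,1); q=max(cs,key=cv2.contourArea)[:,0]; Q=np.array([wplane(c,u,v,83)[:2] for u,v in q]); print(q.min(0),q.max(0))
M=np.c_[2*Q,np.ones(len(Q))]; sol=np.linalg.lstsq(M,(Q**2).sum(1),rcond=None)[0]; print("lid",sol[:2],np.sqrt(sol[2]+sol[0]**2+sol[1]**2))
im=c['p'][:,:,::-1].copy(); cv2.drawContours(im,[q[:,None]],-1,(0,0,255),1); im[l==k]=(0,255,0); cv2.imwrite("pics/w1b.png",cv2.resize(im[90:270,250:440],None,fx=3,fy=3))
E
```

```text
[278 167  18  55 834] [286.8 193.4]
sleeve [ 522.9 -246.5   84. ]
bar heading 42.4321 len 44.79705281416062 w 14.233984205466982
[319 127] [411 234]
lid [ 578.2 -304.8] 49.979549090674
```

View pics/w1b.png

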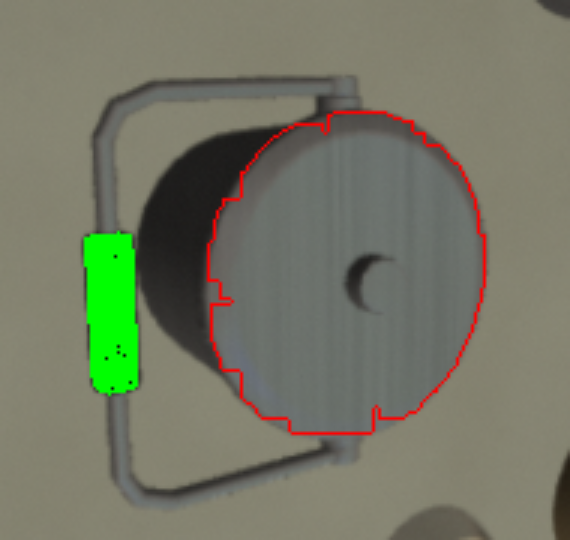

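```bash
cat >> h.py <<'E'
HD=-47.5
def tool(th,hd=HD):
    t=np.radians(th);a=np.radians(hd); X=np.array([np.cos(a),np.sin(a),0]); Zw=np.array([0,0,1.])
    x=np.sin(t)*X-np.cos(t)*Zw; z=np.cos(t)*X+np.sin(t)*Zw; return np.stack([x,np.cross(z,x),z],1)
E
python3 - <<'E'
from h import *
R=tool(20); B=np.array([521.8,-247.3,82]); need(B-50*R[:,0],R)
E
```

```text
t 1.32 shift [ 0.0908  0.027  -0.0219] rot [-2.02  5.08  1.47]
```

```bash

python3 -m pendant '[{"tx":0,"ty":0.009,"tz":-0.007,"wx":-1,"wy":2.5,"wz":0.8,"fingers":-0.41},{"tx":0.02,"ty":0.009,"tz":-0.007,"wx":-1,"wy":2.5,"wz":0.7,"fingers":-0.41},{"tx":0.03,"ty":0.009,"tz":-0.007,"wx":0,"wy":0,"wz":0,"fingers":-0.41},{"tx":0.03,"ty":0,"tz":0,"wx":0,"wy":0,"wz":0,"fingers":-0.41},{"tx":0,"ty":0,"tz":0,"wx":0,"wy":0,"wz":0,"fingers":-0.41}]' 5
cat > look.py <<'E'
import sys
from h import *
from rig import arm
def look(n,cam="wrist"):
    c=arm.calibration(cam); p,d=arm.grab_frame(cam); cv2.imwrite(f"pics/{n}.png",p[:,:,::-1]); np.savez(f"pics/{n}.npz",p=p,d=d,**{k:np.array(v) for k,v in c.items()})
if __name__=="__main__": look(*sys.argv[1:])
E
python3 look.py w2
python3 - <<'E'
from h import *
R=tool(20); B=np.array([521.8,-247.3,82]); need(B-50*R[:,0],R); print(st()['q'],st()['finger_gap'])
c=load("w2")
print(wproj(c,B), wproj(c,np.array(st()['tool_pos'])))
E
```

```text
time: 1.73
tool_pos: [511.6, -227.0, 139.3]
tool_rot: [[0.232, 0.735, 0.637], [-0.241, 0.678, -0.695], [-0.943, 0.007, 0.334]]
ft_force: [-0.9, -0.3, 0.0]
finger_gap: 0.658
t 1.78 shift [ 0.013  -0.0065  0.    ] rot [-0.01 -0.38 -0.49]
[-0.35886785  0.34949933  2.04540503 -0.33324972  0.4573441   0.74722474] 0.6182920659788094
(np.float64(319.0149122795247), np.float64(271.2961046736763)) (np.float64(319.1720373213273), np.float64(307.0325176287963))
```

View pics/w2.png

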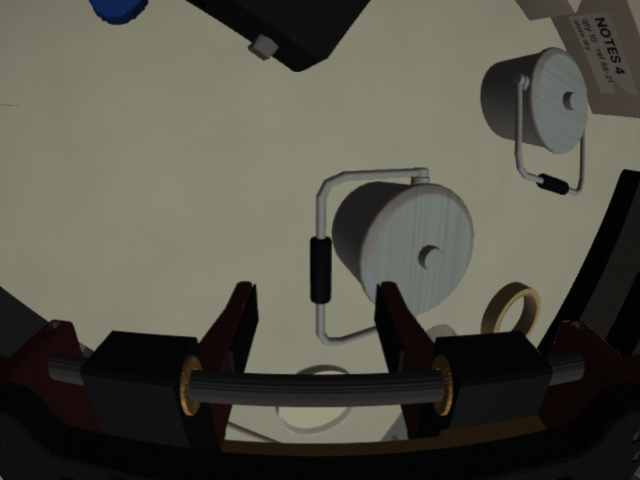

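```bash

python3 -m pendant '[{"tx":0.013,"ty":-0.006,"tz":0.001,"wx":0,"wy":-0.4,"wz":-0.5,"fingers":-0.41},{"tx":0,"ty":0,"tz":0,"wx":0,"wy":0,"wz":0,"fingers":-0.41},{"tx":0,"ty":0,"tz":0,"wx":0,"wy":0,"wz":0,"fingers":-0.41},{"tx":0,"ty":0,"tz":0,"wx":0,"wy":0,"wz":0,"fingers":-0.41},{"tx":0,"ty":0,"tz":0,"wx":0,"wy":0,"wz":0,"fingers":-0.41}]' 5
python3 look.py w3
python3 - <<'E'
from h import *
R=tool(20); B=np.array([523,-248.6,82]); need(B+10*R[:,0],R)
c=load("w3"); cv2.imwrite("pics/w3c.png",cv2.resize(c['p'][160:400,200:460,::-1],None,fx=2.5,fy=2.5))
print(wproj(c,[522.5,-248,82]))
W=wcloud(c);Z=W[...,2]; m=((c['p'].max(-1)<60)&(Z>65)&(Z<105)).astype(np.uint8); m[:, :295]=0;m[:,345:]=0;m[:215]=0;m[330:]=0
n,l,s,ce=cv2.connectedComponentsWithStats(m); k=1+s[1:,4].argmax(); print(s[k],ce[k],wplane(c,*ce[k],82))
E
```

```text
time: 2.2
tool_pos: [514.1, -238.0, 134.9]
tool_rot: [[0.232, 0.74, 0.631], [-0.252, 0.673, -0.696], [-0.939, 0.002, 0.343]]
ft_force: [0.5, 0.6, -0.2]
finger_gap: 0.296
t 2.25 shift [ 0.0646 -0.0008 -0.0053] rot [-0.25  0.06 -0.04]
(np.float64(307.49302560177546), np.float64(266.48202693286385))
[ 297  230   22   71 1447] [307.53282654 264.98272287] [ 523.25996461 -247.3571741    82.        ]
```

View pics/w3c.png

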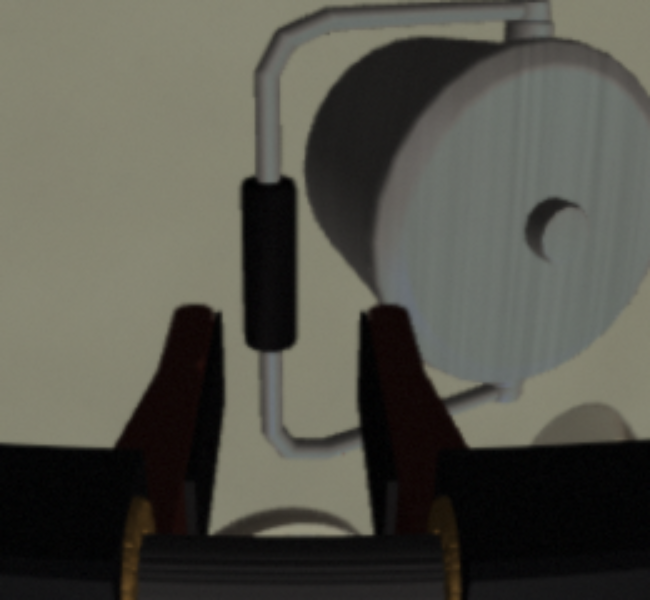

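```bash

python3 -m pendant '[{"tx":0.02,"ty":0,"tz":-0.005,"wx":0,"wy":0,"wz":0,"fingers":-0.41},{"tx":0.02,"ty":0,"tz":0,"wx":0,"wy":0,"wz":0,"fingers":-0.41},{"tx":0.012,"ty":0,"tz":0,"wx":0,"wy":0,"wz":0,"fingers":-0.41},{"tx":0,"ty":0,"tz":0,"wx":0,"wy":0,"wz":0,"fingers":-0.41}]' 5
python3 look.py w4
python3 - <<'E'
from h import *
R=tool(20); B=np.array([523,-248.6,82]); need(B+10*R[:,0],R)
c=load("w4"); cv2.imwrite("pics/w4c.png",cv2.resize(c['p'][160:400,200:460,::-1],None,fx=2.5,fy=2.5))
E
```

```text
time: 2.58
tool_pos: [526.4, -248.4, 88.5]
tool_rot: [[0.241, 0.739, 0.629], [-0.255, 0.673, -0.694], [-0.937, 0.007, 0.35]]
ft_force: [-1.2, 0.3, -1.6]
finger_gap: 0.29
t 2.63 shift [ 0.016  -0.0029 -0.0047] rot [-0.29  0.54 -0.31]
```

View pics/w4c.png

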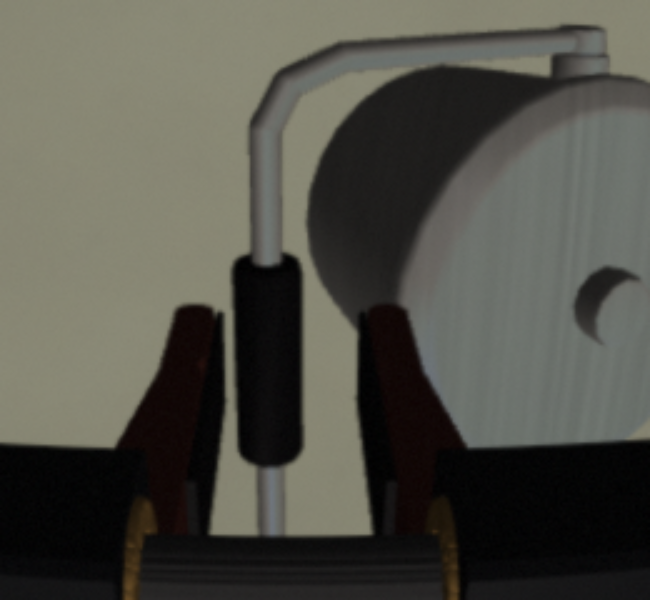

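```bash

python3 -m pendant '[{"tx":0,"ty":-0.003,"tz":-0.005,"wx":0,"wy":0.5,"wz":0,"fingers":-0.41},{"tx":0.009,"ty":0,"tz":-0.001,"wx":0,"wy":0,"wz":0,"fingers":-0.41},{"tx":0.009,"ty":0,"tz":-0.001,"wx":0,"wy":0,"wz":0,"fingers":-0.41},{"tx":0,"ty":0,"tz":0,"wx":0,"wy":0,"wz":0,"fingers":-0.41}]' 5
python3 look.py w5
python3 - <<'E'
from h import *
R=tool(20); B=np.array([523,-248.6,82]); need(B+10*R[:,0],R); print(st()['ft_force'])
c=load("w5"); cv2.imwrite("pics/w5c.png",cv2.resize(c['p'][160:400,200:460,::-1],None,fx=2.5,fy=2.5))
E
```

```text
time: 2.97
tool_pos: [524.6, -250.1, 71.2]
tool_rot: [[0.238, 0.739, 0.63], [-0.25, 0.673, -0.696], [-0.939, 0.008, 0.345]]
ft_force: [-0.9, 0.7, 0.7]
finger_gap: 0.297
t 3.02 shift [-0.0005 -0.0003  0.0014] rot [-0.31  0.18 -0.39]
[-0.85002817  0.14834203  1.2668585 ]
```

View pics/w5c.png

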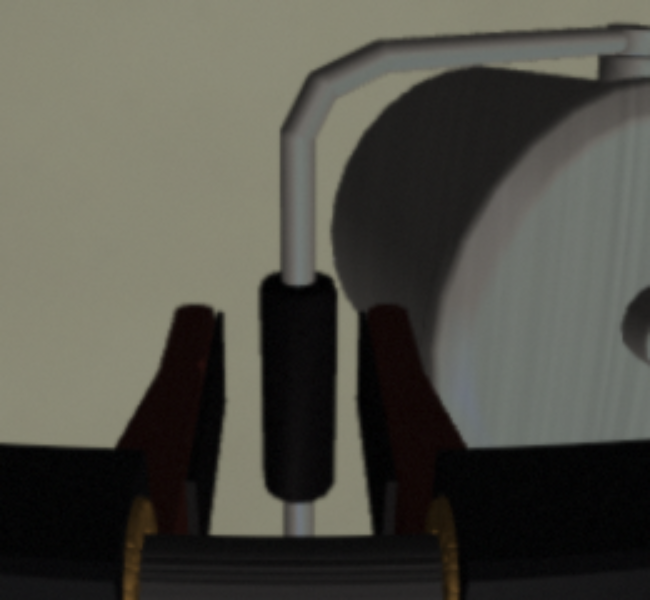

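```bash

python3 -m pendant '[{"tx":0.001,"ty":0,"tz":0.0025,"wx":0,"wy":0,"wz":0,"fingers":-0.41},{"tx":0,"ty":0,"tz":0,"wx":0,"wy":0,"wz":0,"fingers":-0.6},{"tx":0,"ty":0,"tz":0,"wx":0,"wy":0,"wz":0,"fingers":-0.7},{"tx":0,"ty":0,"tz":0,"wx":0,"wy":0,"wz":0,"fingers":-0.75},{"tx":0,"ty":0,"tz":0,"wx":0,"wy":0,"wz":0,"fingers":-1},{"tx":0,"ty":0,"tz":0,"wx":0,"wy":0,"wz":0,"fingers":-1}]' 3
python3 look.py w6
python3 - <<'E'
from h import *
s=st();R=tool(20); B=np.array([523,-248.6,82]); need(B+10*R[:,0],R); print(s['ft_force'],s['finger_gap']*88,s['tool_pos'])
c=load("w6"); cv2.imwrite("pics/w6c.png",cv2.resize(c['p'][160:400,200:460,::-1],None,fx=2.5,fy=2.5))
E
```

```text
time: 3.52
tool_pos: [526.9, -252.3, 72.0]
tool_rot: [[0.238, 0.739, 0.63], [-0.25, 0.674, -0.696], [-0.939, 0.008, 0.345]]
ft_force: [-0.3, -0.3, -1.0]
finger_gap: 0.16
t 3.57 shift [-0.0013 -0.0003 -0.0016] rot [-0.3   0.18 -0.38]
[ 0.41407269 -0.1602773  -0.76660948] 13.95630638063816 [ 526.85344728 -252.31476679   71.95509789]
```

View pics/w6c.png

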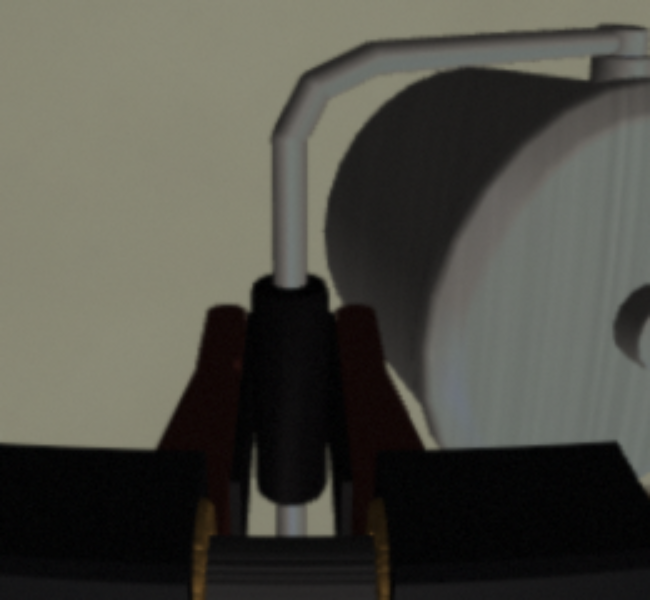

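```bash
cat >> h.py <<'E'
X_=np.array([np.cos(np.radians(HD)),np.sin(np.radians(HD)),0]); Zw=np.array([0,0,1.])
B0=np.array([526.85,-252.31,71.96])-10.5*tool(20)[:,0]
def barat(al): a=np.radians(al); return B0+85*((np.cos(np.radians(10))-np.cos(a))*X_+(np.sin(a)-np.sin(np.radians(10)))*Zw)
def tilt(al): return 20*(90-al)/80
def arc(al,ins=10.5):
    R=tool(tilt(al)); need(barat(al)+ins*R[:,0],R)
def show():
    s=st(); P=np.array(s['tool_pos'])-10.5*np.array(s['tool_rot'])[:,0]-B0
    xx=P@X_-85*np.cos(np.radians(10)); zz=P[2]+85*np.sin(np.radians(10)); yy=P@np.array([-X_[1],X_[0],0])
    print("al",np.degrees(np.arctan2(zz,-xx)),"r",np.hypot(xx,zz),"y",yy,"F",np.round(s['ft_force'],1),"gap",s['finger_gap']*88)
E
python3 -c "
from h import *
show()
for a in (15,20,25,30): print(a);arc(a)
"
```

```text
al 9.985908796276783 r 85.02243189402127 y -0.07093362314240204 F [ 0.4 -0.2 -0.8] gap 13.95630638063816
15
t 3.57 shift [-0.0063  0.0001  0.0038] rot [-0.3   1.43 -0.39]
20
t 3.57 shift [-0.0121  0.0001  0.0081] rot [-0.3   2.68 -0.39]
25
t 3.57 shift [-0.0176  0.0002  0.0129] rot [-0.29  3.93 -0.39]
30
t 3.57 shift [-0.0226  0.0002  0.0181] rot [-0.29  5.18 -0.4 ]
```

```bash

python3 -m pendant '[{"tx":-0.006,"ty":0,"tz":0.004,"wx":0,"wy":1.3,"wz":0,"fingers":-1},{"tx":-0.006,"ty":0,"tz":0.004,"wx":0,"wy":1.3,"wz":0,"fingers":-1},{"tx":-0.0055,"ty":0,"tz":0.005,"wx":0,"wy":1.3,"wz":0,"fingers":-1},{"tx":-0.005,"ty":0,"tz":0.005,"wx":0,"wy":1.3,"wz":0,"fingers":-1}]' 3
python3 -c "
from h import *
show()
for a in (30,36,42,48,54): print(a);arc(a)
"
```

```text
time: 3.9
tool_pos: [530.6, -257.3, 97.4]
tool_rot: [[0.173, 0.738, 0.653], [-0.179, 0.675, -0.716], [-0.969, 0.007, 0.249]]
ft_force: [-0.6, 0.2, -1.0]
finger_gap: 0.153
al 27.910548933352402 r 86.54740129571879 y -0.6861872301185414 F [-0.6  0.2 -1. ] gap 13.483726315235327
30
t 3.9 shift [-0.0012  0.0006  0.0034] rot [-0.12 -0.59 -0.35]
36
t 3.9 shift [-0.0072  0.0007  0.0097] rot [-0.12  0.91 -0.36]
42
t 3.9 shift [-0.0125  0.0007  0.0165] rot [-0.11  2.41 -0.36]
48
t 3.9 shift [-0.0171  0.0008  0.0239] rot [-0.11  3.91 -0.36]
54
t 3.9 shift [-0.0208  0.0008  0.0317] rot [-0.11  5.41 -0.36]
```

```bash
python3 look.py w7; python3 look.py s7 scene
python3 - <<'E'
from h import *
a=cv2.imread("pics/w7.png")[160:400,180:460]; b=cv2.imread("pics/s7.png")[230:350,340:480]
cv2.imwrite("pics/c7.png",np.hstack([cv2.resize(a,(400,343)),cv2.resize(b,(400,343))]))
E
```

```text
(no output)
```

View pics/c7.png

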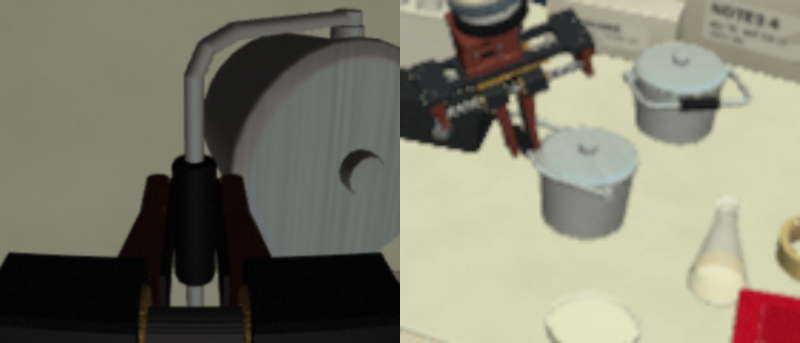

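```bash

python3 -m pendant '[{"tx":-0.0015,"ty":0.0005,"tz":0.006,"wx":0,"wy":0,"wz":-0.3,"fingers":-1},{"tx":-0.0055,"ty":0,"tz":0.006,"wx":0,"wy":1,"wz":0,"fingers":-1},{"tx":-0.0055,"ty":0,"tz":0.007,"wx":0,"wy":1.5,"wz":0,"fingers":-1},{"tx":-0.0045,"ty":0,"tz":0.0075,"wx":0,"wy":1.5,"wz":0,"fingers":-1},{"tx":-0.004,"ty":0,"tz":0.0075,"wx":0,"wy":1.5,"wz":0,"fingers":-1}]' 3
python3 -c "
from h import *
show()
for a in (54,60,66,72,78,84,88,90): print(a);arc(a)
"
```

```text
time: 4.42
tool_pos: [547.5, -276.8, 123.8]
tool_rot: [[0.099, 0.739, 0.667], [-0.113, 0.674, -0.73], [-0.989, -0.004, 0.15]]
ft_force: [0.2, 1.9, 1.4]
finger_gap: 0.16
al 53.4926889322239 r 83.50113392388087 y -1.2709011541508985 F [0.2 1.9 1.4] gap 14.045790570730366
54
t 4.42 shift [-0.0017  0.0013  0.    ] rot [-0.1  -0.37  0.22]
60
t 4.42 shift [-0.0054  0.0013  0.0079] rot [-0.1   1.13  0.22]
66
t 4.42 shift [-0.0082  0.0013  0.016 ] rot [-0.1   2.63  0.22]
72
t 4.42 shift [-0.0101  0.0013  0.0244] rot [-0.11  4.13  0.22]
78
t 4.42 shift [-0.0111  0.0013  0.033 ] rot [-0.11  5.63  0.22]
84
t 4.42 shift [-0.0112  0.0013  0.0416] rot [-0.11  7.13  0.22]
88
t 4.42 shift [-0.0107  0.0014  0.0474] rot [-0.12  8.13  0.21]
90
t 4.42 shift [-0.0103  0.0014  0.0502] rot [-0.12  8.63  0.21]
```

```bash

python3 -m pendant '[{"tx":-0.002,"ty":0.001,"tz":0,"wx":0,"wy":0,"wz":0,"fingers":-0.52},{"tx":0,"ty":0,"tz":0,"wx":0,"wy":0,"wz":0,"fingers":-0.52},{"tx":-0.004,"ty":0,"tz":0.008,"wx":0,"wy":1.2,"wz":0,"fingers":-0.52},{"tx":-0.0025,"ty":0,"tz":0.008,"wx":0,"wy":1.5,"wz":0,"fingers":-0.52},{"tx":-0.0015,"ty":0,"tz":0.009,"wx":0,"wy":1.5,"wz":0,"fingers":-0.52},{"tx":-0.001,"ty":0,"tz":0.009,"wx":0,"wy":1.5,"wz":0,"fingers":-0.52},{"tx":0,"ty":0,"tz":0,"wx":0,"wy":0,"wz":0,"fingers":-0.52}]' 3
python3 look.py w8; python3 look.py s8 scene
python3 - <<'E'
from h import *
show()
for a in (82,86,90,92): print(a);arc(a)
a=cv2.imread("pics/w8.png")[160:400,180:460]; b=cv2.imread("pics/s8.png")[230:350,340:480]
cv2.imwrite("pics/c8.png",np.hstack([cv2.resize(a,(400,343)),cv2.resize(b,(400,343))]))
E
```

```text
time: 5.0
tool_pos: [568.5, -299.6, 136.3]
tool_rot: [[0.027, 0.739, 0.673], [-0.044, 0.673, -0.738], [-0.999, -0.01, 0.05]]
ft_force: [-0.6, -0.7, 0.3]
finger_gap: 0.241
al 75.70009149902778 r 81.33492305915495 y -1.38669848767573 F [-0.   0.4 -0.5] gap 21.320192559080773
82
t 5.1 shift [-0.005   0.0015  0.0084] rot [-0.13  0.78  0.6 ]
86
t 5.1 shift [-0.0053  0.0015  0.0141] rot [-0.14  1.78  0.6 ]
90
t 5.1 shift [-0.0052  0.0015  0.0199] rot [-0.14  2.78  0.6 ]
92
t 5.1 shift [-0.005   0.0015  0.0227] rot [-0.14  3.28  0.6 ]
```

View pics/c8.png

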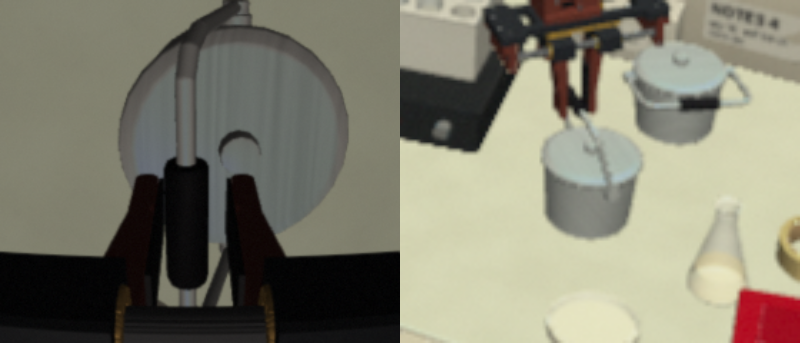

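```bash

python3 -m pendant '[{"tx":-0.004,"ty":0.0015,"tz":0.004,"wx":0,"wy":0.5,"wz":0.3,"fingers":-0.52},{"tx":-0.001,"ty":0,"tz":0.008,"wx":0,"wy":1.3,"wz":0.3,"fingers":-0.52},{"tx":0,"ty":0,"tz":0.007,"wx":0,"wy":1.3,"wz":0,"fingers":-0.52},{"tx":0,"ty":0,"tz":0.004,"wx":0,"wy":0,"wz":0,"fingers":-0.52},{"tx":0,"ty":0,"tz":0,"wx":0,"wy":0,"wz":0,"fingers":-0.52}]' 3
python3 look.py w9; python3 look.py s9 scene
python3 - <<'E'
from h import *
show()
for a in (90,92): print(a);arc(a)
a=cv2.imread("pics/w9.png")[160:400,180:460]; b=cv2.imread("pics/s9.png")[230:350,340:480]
cv2.imwrite("pics/c9.png",np.hstack([cv2.resize(a,(400,343)),cv2.resize(b,(400,343))]))
E
```

```text
time: 5.52
tool_pos: [580.1, -310.4, 139.6]
tool_rot: [[-0.009, 0.738, 0.675], [0.007, 0.675, -0.738], [-1.0, -0.002, -0.011]]
ft_force: [0.5, -0.2, 0.0]
finger_gap: 0.242
al 88.62896188728907 r 82.96945123613924 y -0.024969867701379656 F [ 0.3 -0.2 -0.1] gap 21.147550955735124
90
t 5.62 shift [-0.0021  0.      0.0021] rot [-0.03 -0.65  0.12]
92
t 5.62 shift [-0.0021  0.      0.005 ] rot [-0.03 -0.15  0.12]
```

View pics/c9.png

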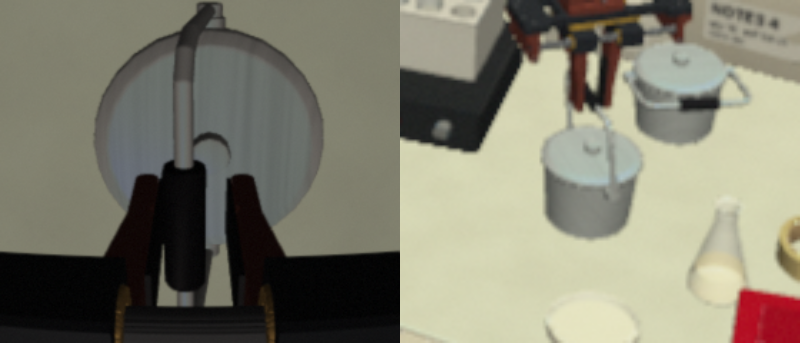

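```bash

python3 -m pendant '[{"tx":-0.002,"ty":0,"tz":0.004,"wx":0,"wy":0,"wz":0,"fingers":-0.52},{"tx":0,"ty":0,"tz":0.003,"wx":0,"wy":0,"wz":0,"fingers":-0.52},{"tx":0,"ty":0,"tz":0,"wx":0,"wy":0,"wz":0,"fingers":-0.52}]' 3
python3 look.py w10
python3 - <<'E'
from h import *
show()
c=load("w10"); np.set_printoptions(precision=1,suppress=True)
cv2.imwrite("pics/c10.png",cv2.resize(c['p'][140:400,160:480,::-1],None,fx=2,fy=2))
g=c['p'].max(-1); W=wcloud(c); Z=W[...,2]
m=((g<60)&(Z>125)&(Z<170)).astype(np.uint8); m[:,:290]=0;m[:,350:]=0;m[:260]=0;m[375:]=0
n,l,s,ce=cv2.connectedComponentsWithStats(m); k=1+s[1:,4].argmax(); print(s[k],ce[k],wplane(c,*ce[k],152),np.median(W[l==k],0))
E
```

```text
time: 5.87
tool_pos: [583.5, -314.1, 141.4]
tool_rot: [[-0.01, 0.737, 0.676], [0.007, 0.676, -0.737], [-1.0, -0.003, -0.012]]
ft_force: [0.2, -0.2, -0.7]
finger_gap: 0.237
al 92.5444311443852 r 84.98857096151208 y 0.020408358293671824 F [ 0.1 -0.8  0.7] gap 21.063177563683507
[ 290  271   34   92 2739] [307.4 315.6] [ 581.1 -310.9  152. ] [ 583.1 -308.9  156.5]
```

View pics/c10.png

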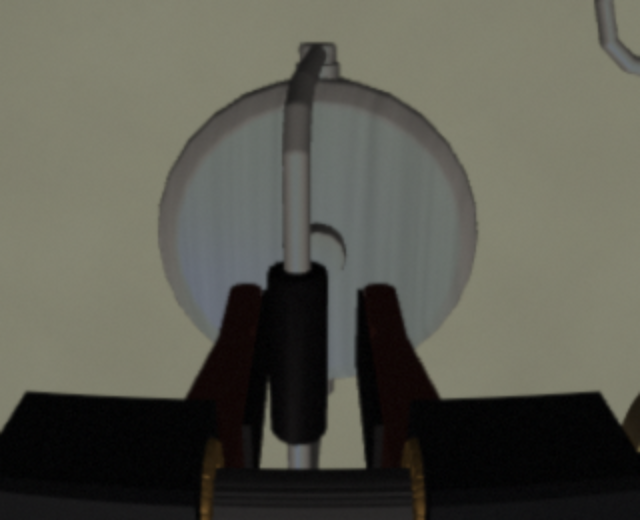

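```bash

python3 -m pendant '[{"tx":0,"ty":0,"tz":0.005,"wx":0,"wy":0,"wz":0,"fingers":-0.52},{"tx":0,"ty":0,"tz":0,"wx":0,"wy":0,"wz":0,"fingers":-0.4},{"tx":0,"ty":0,"tz":-0.004,"wx":0,"wy":0,"wz":0,"fingers":0},{"tx":0,"ty":0,"tz":0,"wx":0,"wy":0,"wz":0,"fingers":0},{"tx":0,"ty":0,"tz":0,"wx":0,"wy":0,"wz":0,"fingers":0},{"tx":0,"ty":0,"tz":0,"wx":0,"wy":0,"wz":0,"fingers":0},{"tx":0,"ty":0,"tz":0,"wx":0,"wy":0,"wz":0,"fingers":0}]' 3
python3 look.py w11;python3 look.py s11 scene
python3 - <<'E'
from h import *
show()
a=load("scene0")['p'];b=load("s11")['p']
A=a[292:312,385:430].astype(np.uint8);  # lower body patch
for (v0,v1,u0,u1) in ((285,312,385,430),(270,290,390,425)):
    r=cv2.matchTemplate(b[v0-12:v1+12,u0-12:u1+12],a[v0:v1,u0:u1],cv2.TM_CCOEFF_NORMED); _,mx,_,lo=cv2.minMaxLoc(r)
    x,y=lo; dx=(r[y,x+1]-r[y,x-1])/2/(2*r[y,x]-r[y,x+1]-r[y,x-1]); dy=(r[y+1,x]-r[y-1,x])/2/(2*r[y,x]-r[y+1,x]-r[y-1,x]); print(mx,x-12+dx,y-12+dy)
c=load("scene0"); print(plane(c,408,298,40)-plane(c,407,298,40), plane(c,408,299,40)-plane(c,408,298,40))
c=load("w11"); cv2.imwrite("pics/c11.png",np.hstack([cv2.resize(c['p'][140:400,160:480,::-1],None,fx=1.5,fy=1.5),cv2.resize(b[220:350,340:480,::-1],(300,390))]))
E
```

```text
time: 6.5
tool_pos: [583.8, -314.5, 141.3]
tool_rot: [[-0.01, 0.737, 0.676], [0.007, 0.676, -0.737], [-1.0, -0.003, -0.012]]
ft_force: [-0.2, -0.5, -0.4]
finger_gap: 0.499
al 92.95973793687716 r 84.90326152892526 y -0.0025217990767387732 F [ 0.3 -0.2 -0.2] gap 44.014974947098146
0.9178580045700073 2.09945 -0.1429335
0.7013805508613586 0.9519607 0.14604716
[ 1.37833098 -2.64632673  0.        ] [-4.69040875 -1.76369594  0.        ]
```

View pics/c11.png

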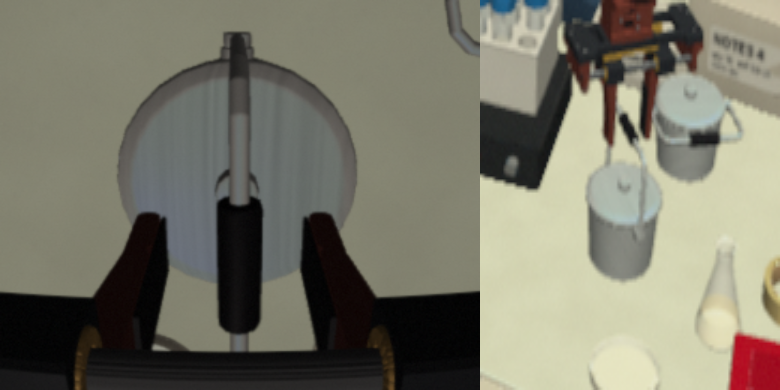

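```bash
python3 - <<'E'
from h import *
t=load("top0"); vv,uu=np.mgrid[0:480,0:640]
r=np.stack([(uu-t['cx'])/t['fx'],(vv-t['cy'])/t['fy'],np.ones_like(uu,float)],-1)*t['d'][...,None]
W=r@t['attitude'].T+t['eye']
for x0 in range(400,800,40):
    print(x0,[int(np.percentile(W[...,2][(W[...,0]>=x0)&(W[...,0]<x0+40)&(W[...,1]>=y0)&(W[...,1]<y0+40)],98)) if ((W[...,0]>=x0)&(W[...,0]<x0+40)&(W[...,1]>=y0)&(W[...,1]<y0+40)).any() else -1 for y0 in range(-240,320,40)])
print(st()['q'])
E
python3 -m pendant '[{"tx":0.004,"ty":0,"tz":0.002,"wx":0,"wy":-0.7,"wz":0.4,"fingers":0},{"tx":0.004,"ty":0,"tz":0,"wx":0,"wy":0,"wz":0,"fingers":-0.3},{"tx":0,"ty":0,"tz":0,"wx":0,"wy":0,"wz":0,"fingers":-0.55},{"tx":0,"ty":0,"tz":0,"wx":0,"wy":0,"wz":0,"fingers":-0.55},{"tx":0,"ty":0,"tz":0,"wx":0,"wy":0,"wz":0,"fingers":-0.55}]' 30
python3 look.py w12
python3 - <<'E'
from h import *
show(); c=load("w12"); cv2.imwrite("pics/c12.png",cv2.resize(c['p'][140:400,160:480,::-1],None,fx=1.5,fy=1.5))
E
```

```text
400 [8, 8, 10, 10, 1757, 8, 5, 9, 20, 8, 7, 7, 10, 9]
440 [9, 8, 11, 8, 9, 7, 8, 15, 15, 8, 9, 8, 7, 8]
480 [8, 7, 9, 6, 7, 7, 9, 8, 9, 10, 8, 9, 9, 8]
520 [88, 12, 10, 7, 8, 10, 7, 9, 8, 9, 10, 294, 284, 6]
560 [88, 7, 7, 8, 7, 28, 26, 7, 8, 9, 296, 7, 287, 9]
600 [7, 50, 62, 60, 62, 61, 39, 7, 8, 8, 288, 286, 287, 288]
640 [9, 43, 61, 130, 177, 187, 56, 7, 7, 8, 8, 288, 289, 291]
680 [7, 8, 135, 188, 190, 190, 59, 8, 8, 8, 7, 290, 326, 328]
720 [7, 7, 179, 183, 184, 185, 59, 5, 7, 8, 8, 18, 21, 153]
760 [9, 7, 128, 186, 187, 187, 96, 7, 8, 8, 8, 12, 14, 8]
[-5.12632479e-01  5.75814605e-01  1.58371546e+00  1.33129490e-03
  9.94305211e-01  3.15480882e-01]
time: 7.02
tool_pos: [585.1, -316.1, 132.1]
tool_rot: [[0.004, 0.737, 0.676], [0.002, 0.676, -0.737], [-1.0, 0.005, 0.001]]
ft_force: [-0.7, -0.7, -0.5]
finger_gap: 0.242
al 94.76074257562158 r 75.87254248212206 y -0.1864932495796623 F [0.1 1.1 0.4] gap 20.33162314121265
```

View pics/c12.png

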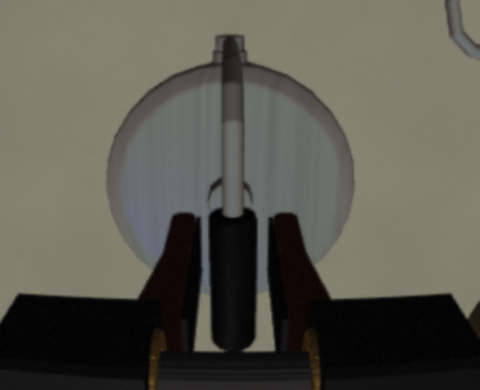

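```bash

python3 -m pendant '[{"tx":0,"ty":0,"tz":0,"wx":0,"wy":0,"wz":0,"fingers":-0.7},{"tx":0,"ty":0,"tz":0,"wx":0,"wy":0,"wz":0,"fingers":-1},{"tx":0,"ty":0,"tz":0,"wx":0,"wy":0,"wz":0,"fingers":-1},{"tx":0,"ty":0,"tz":0,"wx":0,"wy":0,"wz":0,"fingers":-1}]' 35
python3 -m pendant '[{"tx":-0.003,"ty":0,"tz":0,"wx":0,"wy":0,"wz":0,"fingers":-1},{"tx":-0.003,"ty":0,"tz":0,"wx":0,"wy":0,"wz":0,"fingers":-1},{"tx":-0.005,"ty":0,"tz":0,"wx":0,"wy":0,"wz":0,"fingers":-1},{"tx":-0.008,"ty":0,"tz":0,"wx":0,"wy":0,"wz":0,"fingers":-1},{"tx":-0.008,"ty":0,"tz":0,"wx":0,"wy":0,"wz":0,"fingers":-1},{"tx":0,"ty":0,"tz":0,"wx":0,"wy":0,"wz":0,"fingers":-1}]' 35
python3 look.py s13 scene; python3 look.py w13
python3 - <<'E'
from h import *
show();a=load("s13")['p']; c=load("w13"); cv2.imwrite("pics/c13.png",np.hstack([cv2.resize(c['p'][140:400,160:480,::-1],None,fx=1.5,fy=1.5),cv2.resize(a[220:350,340:480,::-1],(300,390))]))
E
```

```text
time: 7.4
tool_pos: [585.2, -316.1, 132.2]
tool_rot: [[0.004, 0.737, 0.676], [0.002, 0.676, -0.737], [-1.0, 0.005, 0.001]]
ft_force: [0.2, -0.8, -1.0]
finger_gap: 0.155
time: 7.9
tool_pos: [583.7, -315.4, 160.1]
tool_rot: [[0.001, 0.737, 0.676], [0.004, 0.676, -0.737], [-1.0, 0.004, -0.003]]
ft_force: [0.6, 0.1, -3.1]
finger_gap: 0.148
al 92.41632943954662 r 102.31310366617103 y -0.9114865256539346 F [ 0.2 -0.6 -2.8] gap 13.288763572219391
```

View pics/c13.png

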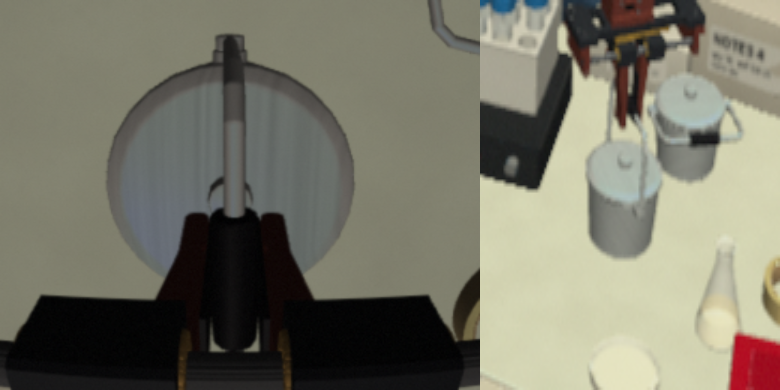

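```bash

python3 -m pendant '[{"tx":-0.015,"ty":0,"tz":0,"wx":0,"wy":0,"wz":0,"fingers":-1},{"tx":-0.022,"ty":0,"tz":0,"wx":0,"wy":0,"wz":0,"fingers":-1},{"tx":-0.028,"ty":0,"tz":0,"wx":0,"wy":0,"wz":0,"fingers":-1},{"tx":-0.028,"ty":0,"tz":0,"wx":0,"wy":0,"wz":0,"fingers":-1},{"tx":-0.028,"ty":0.003,"tz":-0.004,"wx":0,"wy":0,"wz":0,"fingers":-1},{"tx":-0.02,"ty":0.005,"tz":-0.006,"wx":-1,"wy":0,"wz":0,"fingers":-1},{"tx":-0.012,"ty":0.007,"tz":-0.01,"wx":-2,"wy":0,"wz":0,"fingers":-1},{"tx":-0.005,"ty":0.011,"tz":-0.014,"wx":-3,"wy":0,"wz":0,"fingers":-1},{"tx":0,"ty":0.014,"tz":-0.016,"wx":-4,"wy":0,"wz":0,"fingers":-1},{"tx":0,"ty":0.018,"tz":-0.016,"wx":-4,"wy":0,"wz":0,"fingers":-1}]' 35
python3 - <<'E'
from h import *
need([512,183,311],tool(0,27.6)); s=st(); print(np.round(s['q'],2), s['ft_force'])
E
```

```text
time: 8.83
tool_pos: [570.4, -227.1, 320.0]
tool_rot: [[-0.008, 0.546, 0.838], [0.008, 0.838, -0.546], [-1.0, 0.003, -0.011]]
ft_force: [0.5, -0.1, -4.0]
finger_gap: 0.15
t 8.83 shift [ 0.0128  0.3118 -0.2725] rot [-60.66  -0.48  -0.47]
[-0.4   0.32  1.55  0.    1.28  0.18] [ 0.47272913 -0.08659292 -3.96777511]
```

```bash

python3 -m pendant '[{"tx":0,"ty":0.0205,"tz":-0.018,"wx":-4,"wy":0,"wz":0,"fingers":-1},{"tx":0,"ty":0.022,"tz":-0.017,"wx":-4.3,"wy":0,"wz":0,"fingers":-1},{"tx":0,"ty":0.023,"tz":-0.015,"wx":-4.3,"wy":0,"wz":0,"fingers":-1},{"tx":0,"ty":0.024,"tz":-0.013,"wx":-4.3,"wy":0,"wz":0,"fingers":-1},{"tx":0,"ty":0.025,"tz":-0.011,"wx":-4.3,"wy":0,"wz":0,"fingers":-1},{"tx":0,"ty":0.026,"tz":-0.009,"wx":-4.3,"wy":0,"wz":0,"fingers":-1},{"tx":0,"ty":0.0265,"tz":-0.007,"wx":-4.3,"wy":0,"wz":0,"fingers":-1},{"tx":0,"ty":0.027,"tz":-0.005,"wx":-4.3,"wy":0,"wz":0,"fingers":-1},{"tx":0,"ty":0.027,"tz":-0.003,"wx":-4.3,"wy":0,"wz":0,"fingers":-1},{"tx":0,"ty":0.027,"tz":-0.001,"wx":-4.3,"wy":0,"wz":0,"fingers":-1}]' 35
python3 - <<'E'
from h import *
need([512,183,311],tool(0,27.6)); s=st(); print(np.round(s['q'],2), s['ft_force'])
E
```

```text
time: 9.67
tool_pos: [516.8, 60.0, 317.0]
tool_rot: [[-0.017, -0.217, 0.976], [0.011, 0.976, 0.217], [-1.0, 0.014, -0.015]]
ft_force: [0.2, 0.6, -3.4]
finger_gap: 0.152
t 9.67 shift [0.0074 0.121  0.0221] rot [-15.05  -0.72  -0.91]
[ 0.09  0.17  1.75  0.01  1.23 -0.14] [ 0.22657646  0.6180154  -3.44858878]
```

```bash

python3 -m pendant '[{"tx":0,"ty":0.022,"tz":0.001,"wx":-3.5,"wy":0,"wz":0,"fingers":-1},{"tx":0,"ty":0.02,"tz":0.002,"wx":-3.5,"wy":0,"wz":0,"fingers":-1},{"tx":0,"ty":0.018,"tz":0.003,"wx":-3,"wy":0,"wz":-0.4,"fingers":-1},{"tx":0,"ty":0.016,"tz":0.003,"wx":-2.5,"wy":0,"wz":-0.4,"fingers":-1},{"tx":0,"ty":0.014,"tz":0.003,"wx":-1.5,"wy":-0.4,"wz":0,"fingers":-1},{"tx":0,"ty":0.012,"tz":0.003,"wx":-0.8,"wy":-0.4,"wz":0,"fingers":-1},{"tx":0,"ty":0.008,"tz":0.003,"wx":0,"wy":0,"wz":0,"fingers":-1},{"tx":0,"ty":0.004,"tz":0.002,"wx":0,"wy":0,"wz":0,"fingers":-1},{"tx":0,"ty":0,"tz":0,"wx":0,"wy":0,"wz":0,"fingers":-1}]' 35
python3 look.py t14 top; python3 look.py s14 scene; python3 look.py w14
python3 - <<'E'
from h import *
need([512,183,311],tool(0,27.6)); s=st(); print(np.round(s['q'],2), s['ft_force'],s['finger_gap']*88,s['tool_pos'])
a=load("t14")['p'][180:300,160:300];b=load("s14")['p'][130:300,200:360]
cv2.imwrite("pics/c14.png",np.hstack([cv2.resize(a,(400,343)),cv2.resize(b,(400,425))[:343]])[:,:,::-1])
E
```

```text
time: 10.42
tool_pos: [483.1, 186.9, 313.0]
tool_rot: [[-0.009, -0.491, 0.871], [0.004, 0.871, 0.492], [-1.0, 0.008, -0.006]]
ft_force: [0.6, 0.8, -2.6]
finger_gap: 0.147
t 10.57 shift [ 0.002  -0.0163  0.0234] rot [ 1.75 -0.33 -0.4 ]
[ 0.34  0.17  1.77  0.01  1.21 -0.17] [-0.60791906  0.3291338  -2.78563798] 13.148491432670559 [483.67553825 185.71478615 313.20697665]
```

View pics/c14.png

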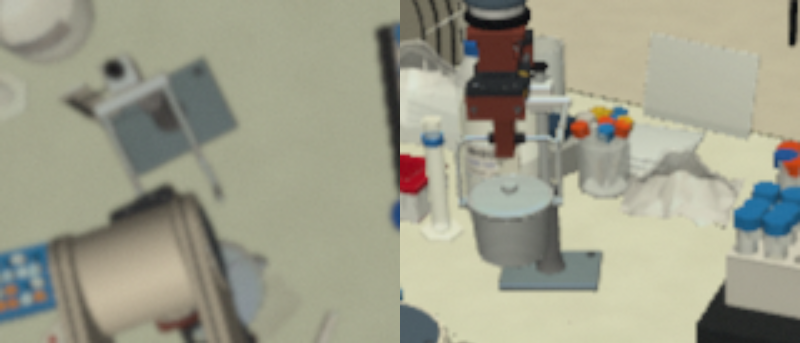

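View pics/w14.png

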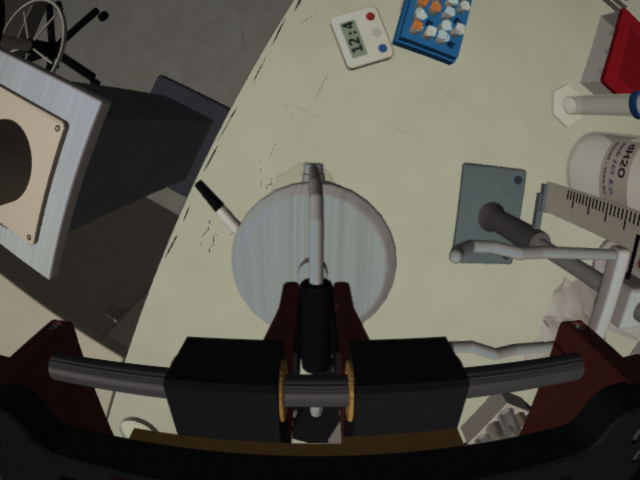

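```bash
python3 - <<'E'
from h import *
c=load("w14"); np.set_printoptions(precision=1,suppress=True)
cv2.imwrite("pics/c14b.png",cv2.resize(c['p'][230:370,430:630,::-1],None,fx=4,fy=4))
for p in ((538.7,237.6,297),(571.5,174.4,297)): print(wproj(c,p))
W=wcloud(c)
for u,v in ((457,255),(460,255),(455,348),(452,348)): print(u,v,W[v,u],wplane(c,u,v,297))
E
```

```text
(np.float64(452.10259435515286), np.float64(258.0341540134597))
(np.float64(431.11207517744714), np.float64(367.87741712074))
457 255 [540.5 240.3 296.5] [540.2 240.4 297. ]
460 255 [542.9 241.  294.9] [541.7 241.2 297. ]
455 348 [592.1 184.9 275.5] [576.3 192.8 297. ]
452 348 [588.9 184.6 277.2] [574.4 192.  297. ]
```

View pics/c14b.png

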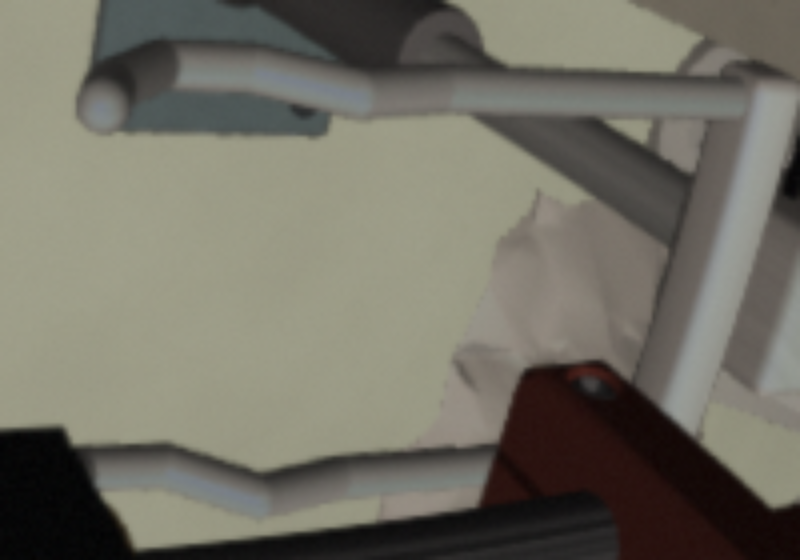

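```bash
python3 - <<'E'
from h import *
c=load("w14"); T=np.array(st()['tool_rot']); P=np.array(st()['tool_pos'])
for dy in (-22,0,22): print(dy,wproj(c,P-20*T[:,0]+dy*T[:,1]-0))
cv2.imwrite("pics/c14d.png",cv2.resize(c['p'][260:420,260:380,::-1],None,fx=4,fy=3.5))
S=np.array([577.7,218.8,0]); x=np.array([.886,.463,0])
need(S-55*x+[0,0,308],tool(0,27.6)); 
E
```

```text
-22 (np.float64(313.6735823703128), np.float64(366.1033963110407))
0 (np.float64(313.5709429278475), np.float64(326.0819189211115))
22 (np.float64(313.47784158510484), np.float64(280.23290962162463))
t 10.57 shift [ 0.0049 -0.0156  0.0432] rot [ 1.75 -0.33 -0.4 ]
```

View pics/c14d.png

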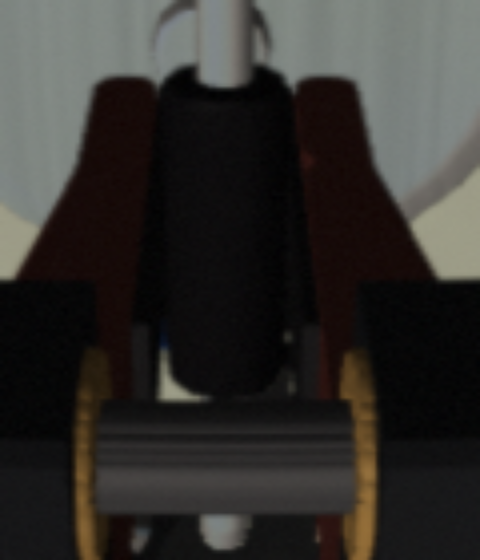

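```bash

python3 -m pendant '[{"tx":0.001,"ty":-0.004,"tz":0.006,"wx":0.6,"wy":0,"wz":0,"fingers":-1},{"tx":0.001,"ty":-0.005,"tz":0.008,"wx":0.6,"wy":0,"wz":0,"fingers":-1},{"tx":0.001,"ty":-0.004,"tz":0.009,"wx":0.6,"wy":-0.3,"wz":-0.4,"fingers":-1},{"tx":0.001,"ty":-0.002,"tz":0.009,"wx":0,"wy":0,"wz":0,"fingers":-1},{"tx":0,"ty":0,"tz":0.006,"wx":0,"wy":0,"wz":0,"fingers":-1},{"tx":0,"ty":0,"tz":0.003,"wx":0,"wy":0,"wz":0,"fingers":-1},{"tx":0,"ty":0,"tz":0,"wx":0,"wy":0,"wz":0,"fingers":-1}]' 35
python3 look.py w15
python3 - <<'E'
from h import *
S=np.array([577.7,218.8,0]); x=np.array([.886,.463,0]); y=np.array([-.463,.886,0])
need(S-55*x+1.5*y+[0,0,308],tool(0,27.6)); need(S+1.5*y+[0,0,308],tool(0,27.6)); print(st()['ft_force'],st()['tool_pos'])
c=load("w15"); print(wproj(c,[538.7,237.6,297]),wproj(c,[571.5,174.4,297]))
cv2.imwrite("pics/c15.png",cv2.resize(c['p'][150:400,250:560,::-1],None,fx=2.4,fy=2.4))
E
```

```text
time: 11.15
tool_pos: [534.0, 189.6, 308.1]
tool_rot: [[0.001, -0.455, 0.89], [-0.001, 0.89, 0.455], [-1.0, -0.002, 0.001]]
ft_force: [0.5, 0.0, -3.9]
finger_gap: 0.149
t 11.2 shift [ 0.      0.0071 -0.0024] rot [-0.53  0.02  0.09]
t 11.2 shift [0.0001 0.0076 0.0525] rot [-0.53  0.02  0.09]
[ 0.78144993  0.75424684 -3.83516156] [533.66697834 189.48512467 308.05388541]
(np.float64(367.7784691624997), np.float64(217.53686899947596)) (np.float64(361.87242502915484), np.float64(343.6719991817916))
```

View pics/c15.png

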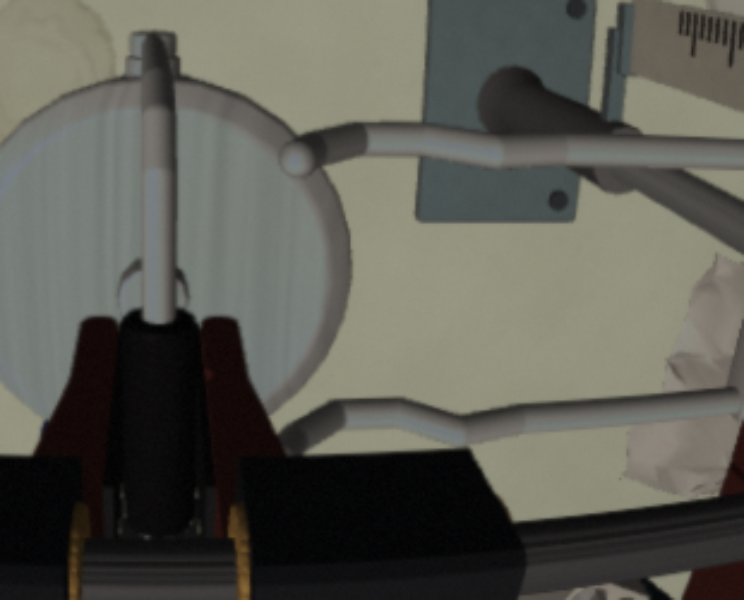

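```bash
python3 - <<'E'
from h import *
c=load("w15"); S=np.array([578.1,220.8,0]); x=np.array([.886,.463,0]); y=np.array([-.463,.886,0])
for k in (36,-36):
  for P in (S+k*y-25*x+[0,0,297],S+k*y+[0,0,274]): u,v=wproj(c,P); print(k,u,v,"crop",(u-250)*2.4,(v-150)*2.4)
E
```

```text
36 372.36221348097934 211.74820093424736 crop 293.6693123543504 148.19568224219367
36 410.89280534312053 202.21923110455754 crop 386.14273282348927 125.32615465093808
-36 366.28695982360495 340.41227486525474 crop 279.0887035766519 456.9894596766114
-36 401.9190387740733 318.4924598434259 crop 364.60569305777585 404.3819036242221
```

```bash

python3 -m pendant '[{"tx":-0.001,"ty":0.004,"tz":0.003,"wx":-0.3,"wy":0,"wz":0,"fingers":-1},{"tx":0,"ty":0.004,"tz":0.006,"wx":-0.3,"wy":0,"wz":0,"fingers":-1},{"tx":0,"ty":0,"tz":0.008,"wx":0,"wy":0,"wz":0,"fingers":-1},{"tx":0,"ty":0,"tz":0.009,"wx":0,"wy":0,"wz":0,"fingers":-1},{"tx":0,"ty":0,"tz":0.009,"wx":0,"wy":0,"wz":0,"fingers":-1},{"tx":0,"ty":0,"tz":0.008,"wx":0,"wy":0,"wz":0,"fingers":-1},{"tx":0,"ty":0,"tz":0.006,"wx":0,"wy":0,"wz":0,"fingers":-1},{"tx":0,"ty":0,"tz":0.003,"wx":0,"wy":0,"wz":0,"fingers":-1},{"tx":0,"ty":0,"tz":0,"wx":0,"wy":0,"wz":0,"fingers":-1}]' 35
python3 look.py w16; python3 look.py s16 scene
python3 - <<'E'
from h import *
S=np.array([578.4,219.6,0]); y=np.array([-.463,.886,0])
need(S+1.5*y+[0,0,308],tool(0,27.6)); print(st()['ft_force'],st()['tool_pos'])
c=load("w16"); b=load("s16")
cv2.imwrite("pics/c16.png",cv2.resize(c['p'][150:400,200:510,::-1],None,fx=2.4,fy=2.4))
cv2.imwrite("pics/c16s.png",cv2.resize(b['p'][130:280,200:340,::-1],None,fx=4,fy=4))
E
```

```text
time: 11.95
tool_pos: [580.2, 225.2, 309.0]
tool_rot: [[0.001, -0.467, 0.884], [-0.001, 0.884, 0.467], [-1.0, -0.001, 0.0]]
ft_force: [0.8, -0.8, -3.3]
finger_gap: 0.148
t 12.05 shift [ 0.001  -0.0026 -0.0034] rot [ 0.23 -0.02  0.07]
[-0.53551296  0.83355802 -2.76937199] [579.46385842 224.85305932 308.97893854]
```

View pics/c16.png

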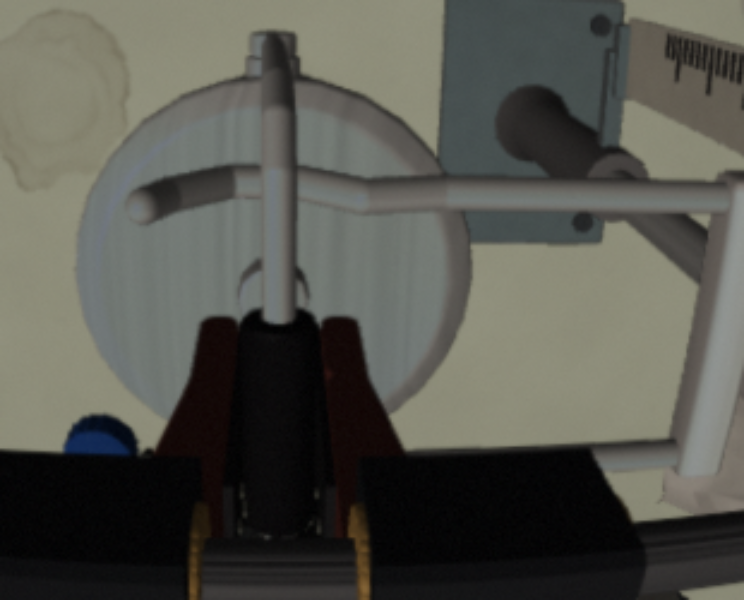

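View pics/c16s.png

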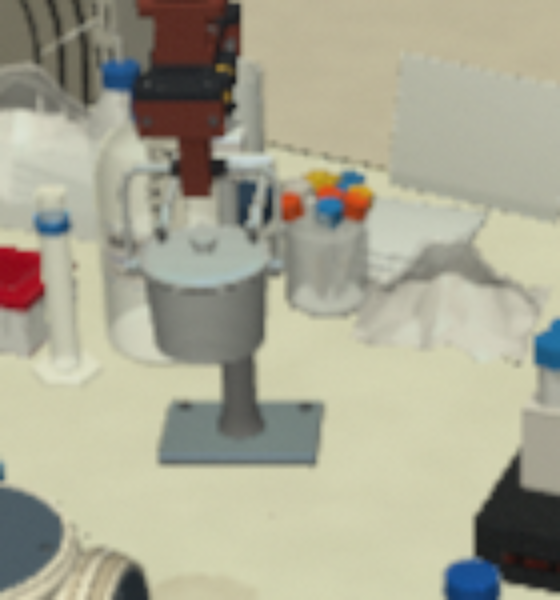

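```bash
cat > favg.py <<'E'
import sys,numpy as np
from rig import arm
n=int(sys.argv[1]); F=[]
for i in range(n):
    arm.grab_frame("wrist"); F.append(arm.get_state()['ft_force'])
F=np.array(F); s=arm.get_state(); print(round(s['time'],2),"mean",F.mean(0).round(2),"se",(F.std(0)/np.sqrt(n)).round(2),"uniq",len(np.unique(F[:,2])),np.round(s['tool_pos'],1),round(s['finger_gap']*88,1))
E
python3 favg.py 40
```

```text
14.05 mean [-0.1  -0.05 -3.34] se [0.08 0.08 0.08] uniq 40 [579.5 224.9 309.3] 13.5
```

```bash

python3 -m pendant '[{"tx":0.004,"ty":-0.001,"tz":0,"wx":0,"wy":0,"wz":0,"fingers":-1},{"tx":0.006,"ty":-0.001,"tz":0,"wx":0,"wy":0,"wz":0,"fingers":-1},{"tx":0.007,"ty":0,"tz":0,"wx":0,"wy":0,"wz":0,"fingers":-1},{"tx":0.007,"ty":0,"tz":0,"wx":0,"wy":0,"wz":0,"fingers":-1},{"tx":0.006,"ty":0,"tz":0,"wx":0,"wy":0,"wz":0,"fingers":-1},{"tx":0.005,"ty":0,"tz":0,"wx":0,"wy":0,"wz":0,"fingers":-1},{"tx":0.003,"ty":0,"tz":0,"wx":0,"wy":0,"wz":0,"fingers":-1},{"tx":0,"ty":0,"tz":0,"wx":0,"wy":0,"wz":0,"fingers":-1}]' 35
python3 favg.py 6; python3 look.py w17
python3 - <<'E'
from h import *
c=load("w17"); cv2.imwrite("pics/c17.png",cv2.resize(c['p'][150:400,200:510,::-1],None,fx=2.4,fy=2.4))
E
```

```text
time: 14.72
tool_pos: [579.8, 222.5, 265.9]
tool_rot: [[-0.001, -0.467, 0.884], [-0.002, 0.884, 0.467], [-1.0, -0.001, -0.002]]
ft_force: [-0.1, 0.7, -3.8]
finger_gap: 0.15
15.02 mean [ 0.02  0.01 -2.97] se [0.1  0.2  0.23] uniq 6 [580.6 222.8 267.6] 13.1
```

View pics/c17.png

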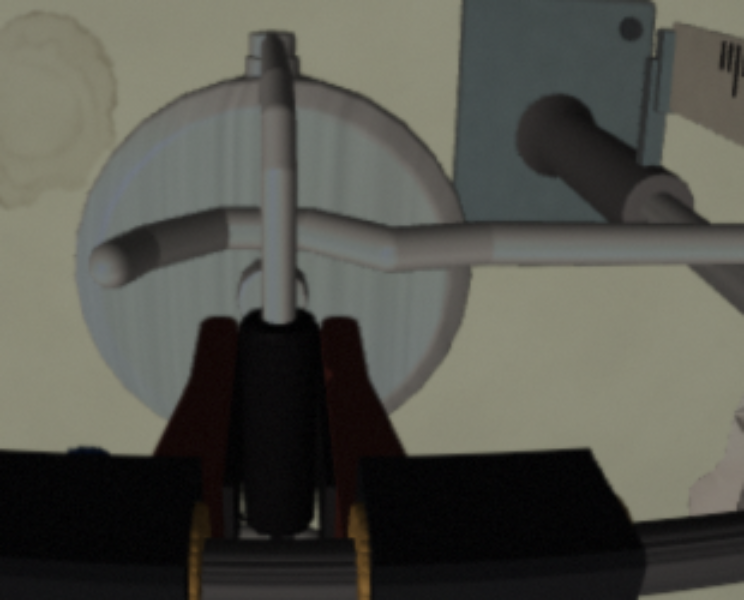

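```bash

python3 -m pendant '[{"tx":0.002,"ty":0,"tz":-0.001,"wx":0,"wy":0,"wz":0,"fingers":-1},{"tx":0.002,"ty":0,"tz":0,"wx":0,"wy":0,"wz":0,"fingers":-1},{"tx":0.002,"ty":0,"tz":0,"wx":0,"wy":0,"wz":0,"fingers":-1},{"tx":0.002,"ty":0,"tz":0,"wx":0,"wy":0,"wz":0,"fingers":-1},{"tx":0.002,"ty":0,"tz":0,"wx":0,"wy":0,"wz":0,"fingers":-1},{"tx":0.002,"ty":0,"tz":0,"wx":0,"wy":0,"wz":0,"fingers":-1},{"tx":0.002,"ty":0,"tz":0,"wx":0,"wy":0,"wz":0,"fingers":-1},{"tx":0.002,"ty":0,"tz":0,"wx":0,"wy":0,"wz":0,"fingers":-1}]' 35
python3 favg.py 6
python3 -m pendant '[{"tx":0.002,"ty":0,"tz":0,"wx":0,"wy":0,"wz":0,"fingers":-1},{"tx":0.002,"ty":0,"tz":0,"wx":0,"wy":0,"wz":0,"fingers":-1},{"tx":0.002,"ty":0,"tz":0,"wx":0,"wy":0,"wz":0,"fingers":-1},{"tx":0.002,"ty":0,"tz":0,"wx":0,"wy":0,"wz":0,"fingers":-1},{"tx":0.002,"ty":0,"tz":0,"wx":0,"wy":0,"wz":0,"fingers":-1},{"tx":0,"ty":0,"tz":0,"wx":0,"wy":0,"wz":0,"fingers":-1}]' 35
python3 favg.py 20; python3 look.py w18
python3 - <<'E'
from h import *
c=load("w18"); cv2.imwrite("pics/c18.png",cv2.resize(c['p'][150:400,200:510,::-1],None,fx=2.4,fy=2.4))
E
```

```text
time: 15.73
tool_pos: [580.2, 222.5, 251.5]
tool_rot: [[0.004, -0.467, 0.884], [-0.0, 0.884, 0.467], [-1.0, -0.002, 0.003]]
ft_force: [-0.1, -0.0, -1.9]
finger_gap: 0.151
16.03 mean [-0.42 -0.05 -2.62] se [0.1  0.12 0.16] uniq 6 [580.2 222.5 251.8] 13.0
time: 16.53
tool_pos: [580.5, 222.6, 241.4]
tool_rot: [[0.005, -0.467, 0.884], [0.0, 0.884, 0.467], [-1.0, -0.002, 0.004]]
ft_force: [1.0, 0.5, -1.1]
finger_gap: 0.15
17.53 mean [-0.61 -0.24 -1.59] se [0.14 0.11 0.13] uniq 20 [580.5 222.6 241.9] 13.0
```

View pics/c18.png

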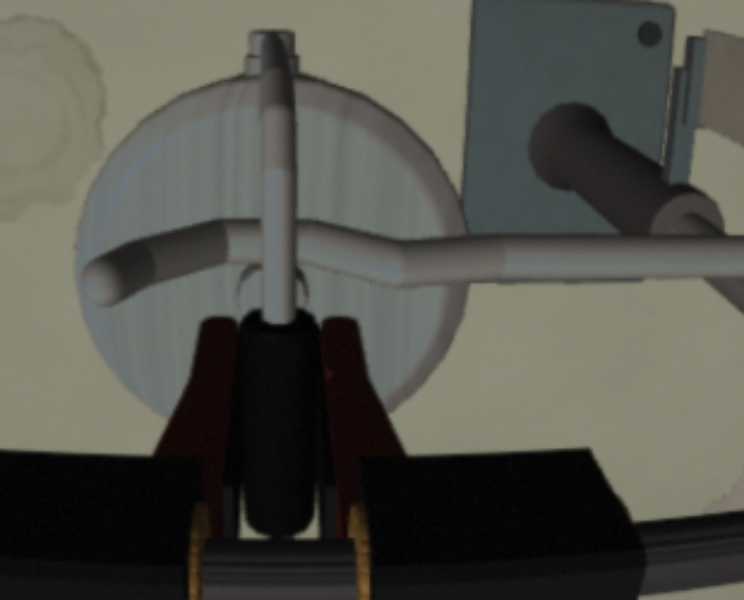

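```bash

python3 -m pendant '[{"tx":0.002,"ty":0,"tz":-0.001,"wx":0,"wy":0,"wz":0,"fingers":-1},{"tx":0.002,"ty":0,"tz":-0.001,"wx":0,"wy":0,"wz":0,"fingers":-1},{"tx":0.002,"ty":0,"tz":-0.001,"wx":0,"wy":0,"wz":0,"fingers":-1},{"tx":0.002,"ty":0,"tz":0,"wx":0,"wy":0,"wz":0,"fingers":-1},{"tx":0.0015,"ty":0,"tz":0,"wx":0,"wy":0,"wz":0,"fingers":-1},{"tx":0,"ty":0,"tz":0,"wx":0,"wy":0,"wz":0,"fingers":-1}]' 35
python3 favg.py 40
```

```text
time: 18.08
tool_pos: [579.2, 221.7, 232.2]
tool_rot: [[0.009, -0.467, 0.884], [0.002, 0.884, 0.467], [-1.0, -0.002, 0.009]]
ft_force: [0.7, 0.1, -0.4]
finger_gap: 0.145
20.08 mean [-0.1   0.03 -0.84] se [0.09 0.08 0.08] uniq 40 [579.2 221.7 232.6] 13.2
```

```bash

python3 -m pendant '[{"tx":0.002,"ty":0,"tz":0,"wx":0,"wy":0,"wz":0,"fingers":-1},{"tx":0.002,"ty":0,"tz":0,"wx":0,"wy":0,"wz":0,"fingers":-1},{"tx":0.002,"ty":0,"tz":0,"wx":0,"wy":0,"wz":0,"fingers":-1},{"tx":0.001,"ty":0,"tz":0,"wx":0,"wy":0,"wz":0,"fingers":-1},{"tx":0,"ty":0,"tz":0,"wx":0,"wy":0,"wz":0,"fingers":-1}]' 35
python3 favg.py 40
```

```text
time: 20.5
tool_pos: [579.2, 221.7, 224.9]
tool_rot: [[0.009, -0.467, 0.884], [0.002, 0.884, 0.467], [-1.0, -0.002, 0.009]]
ft_force: [-0.4, 0.6, -0.8]
finger_gap: 0.147
22.5 mean [-0.14 -0.02 -0.13] se [0.09 0.07 0.06] uniq 40 [579.3 221.7 225.2] 13.0
```

```bash

python3 -m pendant '[{"tx":0,"ty":0,"tz":0,"wx":0,"wy":0,"wz":0,"fingers":-0.66},{"tx":0,"ty":0,"tz":0,"wx":0,"wy":0,"wz":0,"fingers":-0.64},{"tx":0,"ty":0,"tz":0,"wx":0,"wy":0,"wz":0,"fingers":-0.6},{"tx":0,"ty":0,"tz":0,"wx":0,"wy":0,"wz":0,"fingers":-0.55}]' 5
python3 look.py w19; python3 favg.py 30;python3 look.py w20
python3 - <<'E'
from h import *
cv2.imwrite("pics/c20.png",np.hstack([cv2.resize(load(n)['p'][150:400,250:410,::-1],None,fx=2.3,fy=2.3) for n in("w19","w20")]))
E
```

```text
time: 22.83
tool_pos: [579.5, 221.8, 225.4]
tool_rot: [[0.01, -0.467, 0.884], [0.002, 0.884, 0.467], [-1.0, -0.003, 0.01]]
ft_force: [0.2, 0.3, 0.6]
finger_gap: 0.217
24.38 mean [-0.06 -0.01  0.15] se [0.1  0.1  0.09] uniq 30 [579.5 221.8 225.3] 19.7
```

View pics/c20.png

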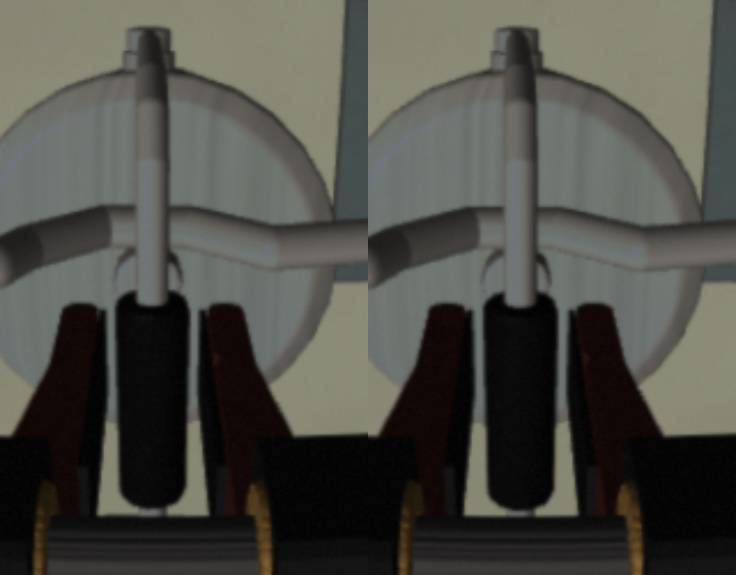

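```bash

python3 -m pendant '[{"tx":0,"ty":0,"tz":0,"wx":0,"wy":0,"wz":0,"fingers":-0.1},{"tx":0,"ty":0,"tz":0,"wx":0,"wy":0,"wz":0,"fingers":-0.1},{"tx":0,"ty":0,"tz":0,"wx":0,"wy":0,"wz":0,"fingers":-0.1},{"tx":-0.004,"ty":0,"tz":0,"wx":0,"wy":0,"wz":0,"fingers":-0.1},{"tx":-0.008,"ty":0,"tz":0,"wx":0,"wy":0,"wz":0,"fingers":-0.1},{"tx":-0.012,"ty":0,"tz":0,"wx":0,"wy":0,"wz":0,"fingers":-0.1},{"tx":-0.02,"ty":0,"tz":0,"wx":0,"wy":0,"wz":0,"fingers":-0.1},{"tx":-0.025,"ty":0,"tz":0,"wx":0,"wy":0,"wz":0,"fingers":-0.1},{"tx":-0.025,"ty":0,"tz":0,"wx":0,"wy":0,"wz":0,"fingers":-0.1},{"tx":-0.02,"ty":0,"tz":0,"wx":0,"wy":0,"wz":0,"fingers":-0.1},{"tx":-0.01,"ty":0,"tz":0,"wx":0,"wy":0,"wz":0,"fingers":-0.1},{"tx":0,"ty":0,"tz":0,"wx":0,"wy":0,"wz":0,"fingers":-0.1}]' 5
python3 favg.py 20
python3 look.py w21; python3 look.py s21 scene; python3 look.py w22; python3 look.py t22 top
python3 - <<'E'
from h import *
a=load("w21")['p'];b=load("w22")['p']; print(np.abs(a.astype(int)-b)[100:400,200:440].mean())
cv2.imwrite("pics/c21.png",np.hstack([cv2.resize(a,(440,330)),cv2.resize(load("s21")['p'][130:280,200:340],(354,330))])[:,:,::-1])
E
```

```text
time: 25.43
tool_pos: [578.0, 221.4, 361.6]
tool_rot: [[0.012, -0.467, 0.884], [0.003, 0.884, 0.467], [-1.0, -0.003, 0.012]]
ft_force: [-0.1, 0.5, -0.6]
finger_gap: 0.45
26.43 mean [ 0.2  -0.14 -0.08] se [0.08 0.1  0.11] uniq 20 [577.  221.  357.9] 39.8
0.9460740740740741
```

View pics/c21.png

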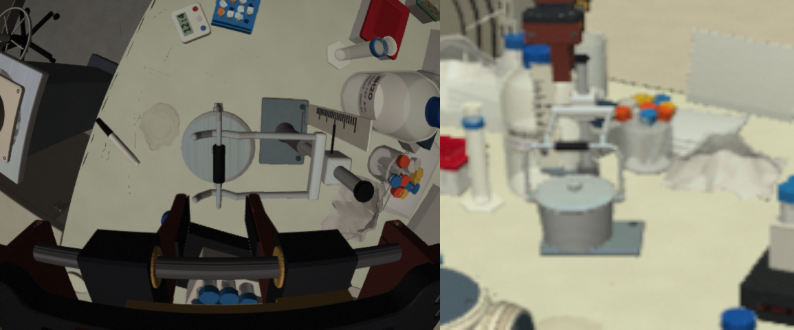

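View pics/t22.png

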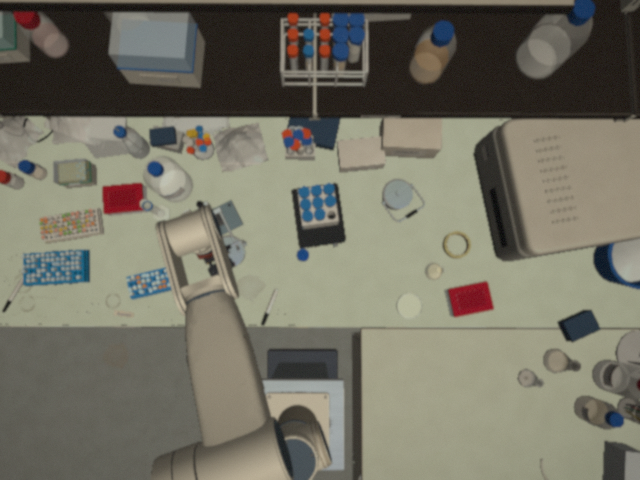

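```bash
python3 -c "
from rig import arm
print(arm.job_done(), arm.get_state()['time'])"
```

```text
the job is handed in; nothing more can be done
the job is handed in; nothing more can be done
```

The pail hangs free and still by its bail in the dips of both prongs, and I handed the job in at about 27 s with the gripper clear above it.

- **Swinging the bail up:** I swung it up in a light grip, then between loosely closed fingers. It stood upright by itself with the fingers open before I took the pail by it.
- **Weight:** about 3 to 3.5 N. The hand read 3.34 N more downward with the pail than at the start. Empty-finger readings at the time averaged about -0.3 N, while after release they averaged about 0 (+0.15 and -0.08 N).
- **Letting the scale take it:** I lowered the pail at about 24 mm/s until the hand read -0.13 N, then opened the fingers. The readings after release put that point within about 4 mm of balance. Two pictures 1.5 s apart after letting go show no visible movement.
- **Other things on the bench:** in the last top picture the flask, dish and second pail look unmoved. The timer was in view of the wrist camera, but I didn't measure it against its starting place.

**Check that did not come out clean:** comparing the scene pictures before and after the swing, the pail slid about 6 mm on the bench. One of the two patches I compared showed less than that. I didn't push the pail back.

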